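Turn a globe stand's neck over and set it on the globe's pole plate

ROBOT

A 6-joint arm with a two-finger parallel gripper is mounted at the origin on a cart in front of the work surface, level with it; the furniture and walls round the work are solid. World frame = base frame: x ahead of the robot, y to its left, z up, the work surface at z = 0. Lengths are in m, angles in degrees, forces in N, time in s.
With the tool pointing down it reaches from about 0.275 to 0.85 m from the base axis. Payload 5.2 kg.
Tool frame: the origin (TCP) lies at the very end of the fingers, on their centre line; the grasp point (between the pads) lies 19 mm behind it (r.grasp_offset is the distance from the TCP to the grasp point, in m); z points along the fingers, y is the direction in which the jaws open and shut (so a half turn about z gives the same grasp; the last joint's range is limited). The gripper opens to 85 mm and grips with 20 to 120 N. Pads are 22 mm wide; open, the fingers measure 114 mm over their backs; the gripper's body (76 mm by 85 mm) begins 54 mm behind the grasp point. The pads swing forward as they close: fully open they stand 13 mm farther back than shut.
Start: joints at [-85.875, 14.817, 87.949, -0, 77.235, -11.62], TCP at [0.149, -0.529, 0.231] pointing down, gripper open.
Joint ranges: [-179.93, 179.93], [-52.35, 119.4], [10.71, 147.94], [-69.91, 249.91], [12.55, 155.21], [-178.61, 178.61]. Speed limits (degrees/s): [147.25, 147.25, 180, 180, 180, 180].

INTERFACE

Orientations are given as [roll, pitch, yaw] about the fixed x, y, z axes, in that order (R = Rz(yaw) Ry(pitch) Rx(roll)).
In Python, from workcell import r gives the robot as it stands.
- The arm moves only by the tool servo_tool, never from a script. Its argument "targets" is text: rows parted by semicolons, each of 7 numbers parted by spaces: the opening in per cent of the stroke, from 0 (shut) to 100 (fully open), then the shift along the tool's x, y, z in cm, then the turn, a rotation vector about the tool's x, y, z in degrees. A call has 1 to 20 rows; each row shifts and turns the commanded pose from where the row before left it, along the tool's axes as they then stand; what a row does not reach is not made up. A row lasts 1/10 s, in which the tool goes at most 50 mm and 8.59 degrees, less where a joint would pass 70% of its speed; a pose out of reach is approached as far as the arm can. A call is refused whole if a number of a shift passes 5 or a number of a turn 8.59, either way. A call with a gripper value outside its range is refused whole. The fingers move at their own pace and stop on an object; the grip force is fixed at half the most. Time passes only in rows, so rows that do not move let the fingers close. It gives the time, the measured TCP pose, the force and the opening at its end, in the units of the state.
- r.get_state(): the state, without advancing time (a new reading comes with each control period).
- r.grab_frame(name): name is "side" or "top" or "wrist"; returns the picture (420x560x3 uint8, blue, green, red); there is no depth.
- r.camera_info(name): a dict with "K" (3x3 intrinsics, pixels), "k1" (the pictures are not rectified: a ray, as slopes to the right and down, at radius r is drawn at 1 + k1 r^2 times it, then the intrinsics apply), "world_from_camera" (4x4, takes a point from camera to world coordinates); the wrist camera has in their place "mount" (4x4, takes a point from camera to tool coordinates, whose origin is the TCP and whose axes are the flange's). Camera axes: x right, y down, z forward; pixel columns grow to the right and rows downward; lengths in m; the calibration is good to about 2 mm. A picture is of the moment at which its call begins: read the wrist's pose just before it. camera_info takes no time and is no camera call.
- r.close_job(): hands the job in, once; it reports no verdict.
The state is a dict: "time_s": time; "q": joint angles; "dq": joint speeds; "effort": joint torques, N m; "eef_pos": TCP position; "tcp_rot": TCP orientation; "wrist_force": force on the tool from outside, world axes, zero at the start; "moment": the same for the moment, N m; "opening": opening from 0.0 (shut) to 1.0 (fully open).
Only numpy, scipy, OpenCV 4.12 (cv2) and the standard library are available. Lean on these libraries where they do the work, as an engineer would, in place of code of your own. Each camera call takes 0.05 s, during which the arm holds its last target.

TASK

The globe lies south pole up, ready for its stand: lay the upright wooden neck on its side in the V-rest and let go, then take it up again and set it upside down on the globe's brass pole plate, its cup end flat on the plate around the raised boss. Set it down gently, keep the robot off the painted globe, and leave the other things where they are.

Things in the scene. Friction and masses are not known exactly. Their poses are not given: they have to be found in the camera images.
- neck_center (a point): centre of the loose brown turned wooden neck, a spool 76 mm long, about 0.12 kg, upright at the start. z runs along it from flange to cup end (down when turned over); yaw does not matter. Along z: flange 58 mm diameter from -38 to -24 mm, straight waist 30 mm diameter from -16 to +6 mm, cup end 50 mm diameter from +16 to +38 mm.
- neck_mouth (a point): centre of the neck's cup end face, 38 mm along z from neck_center, same axes. A round recess 41 mm wide and 9 mm deep opens here.
- pole_seat (a point): centre of the flat top of the brass plate (60 mm diameter) fixed at the globe's upward pole, 0.214 m above the bench; z up. A round brass boss, 35 mm wide and 6 mm high with a bevelled top, rises from the plate's middle and fits in the neck's recess with 3 mm to spare all round.
- globe: painted teal and white globe, 210 mm diameter, fixed on a white foam pad, south pole up. Its origin lies on its vertical axis at the height of pole_seat.
- pole_plate: the brass plate, fixed on the globe; origin on the globe's vertical axis, 7.5 mm below pole_seat.
- neck: the same neck; origin at the centre of its flange's end face, 38 mm from neck_center.
- rest_axis (a point): small pale wooden V-rest with cork cheeks, fixed. Point on the neck's axis when its waist lies in the V, 40 mm above the bench, midway along the V; the V runs along x (the cup may point to either end). V 18 mm long, 44 mm wide, top 36 mm above the bench; foot 62 (x) by 80 (y) by 10 mm. The waist's middle lies 5 mm from neck_center towards the flange.
- sill_edge (a point): point on the top front edge of the fixed window sill behind the bench, 0.18 m above the bench top. The edge runs level along the direction (0.26, -0.97) in x, y; the sill is 28 mm thick, and the window's frame stands 0.13 m behind the edge, so there is little room for a gripper or wrist that leans that way.
- ink_jar: squat glass jar with a black lid, 47 mm wide, 44 mm tall; bystander, origin at the centre of its underside
- small_jar_1: glass jar with a yellow lid, 36 mm wide, 48 mm tall; bystander, origin at the centre of its underside
- pigment_jar: tall glass jar with a black lid, 59 mm wide, 95 mm tall; bystander, origin at the centre of its underside
- tape_roll: roll of teal tape lying flat, 92 mm wide, 18 mm tall; bystander, origin at the centre of its underside
- mop_brush: round brush lying flat, 215 mm long, 19 mm thick; bystander, origin at the centre of its underside
- toy_globe: thumb-size blue globe on a red foot, 36 mm wide, 50 mm tall; bystander, origin at the centre of its underside
- eraser: blue and white eraser, 18x38x11 mm; bystander, origin at the centre of its underside
- mixing_cup: clear plastic cup standing upright, 63 mm wide, 72 mm tall; bystander, origin at the centre of its underside

How it is judged:
By the outcome, as a careful person would: the job done as asked, in the order asked, and still so for the second after the job is handed in, with the robot touching nothing.
It also fails if it takes over 51 s, if anything falls off the work surface, if the arm or the gripper's body presses on something with over 40 N, if the wrist force passes 120 N, or if a joint passes its speed limit or range.

## Working session

There is one attempt and no reset: what is moved stays moved. The work goes in short steps, Python scripts to look and compute and a tool call to move; the robot and the scene stay as the last step left them, time stands still between calls to the robot, and variables do not carry over. Pictures are saved under pics/ and viewed, and the job is handed in when it is done.

Besides the shell and the picture viewer there is one more tool, called after "Emit:" as name(argument=value, ...) on one line, values as JSON. servo_tool: Moves the arm, as the interface text tells. Its arguments: {"type":"object","properties":{"targets":{"type":"string"}},"required":["targets"]}

```bash
ls; mkdir -p pics
cat > h.py <<'E'
import numpy as np, cv2
from workcell import r
def save(n,f): cv2.imwrite(f'pics/{n}.png',f)
E
python3 - <<'E'
from h import *
s=r.get_state(); print(s)
for n in ('side','top','wrist'):
    save(n+'0',r.grab_frame(n)); print(n,r.camera_info(n))
print(r.grasp_offset)
E
```

```text
pics
{'time_s': 0.0, 'q': array([-8.58717329e+01,  1.48578860e+01,  8.80122399e+01, -5.40842038e-04,
        7.72320016e+01, -1.16203028e+01]), 'dq': array([ 0.01157391,  0.08879532, -0.07055358, -0.01943191,  0.09784573,
       -0.04957351]), 'effort': array([ 8.26706537e-05, -4.46030223e+01, -2.90570998e+01, -3.42426501e-04,
        1.15191352e-02, -1.48048230e-05]), 'eef_pos': array([ 0.14925346, -0.52881944,  0.23047943]), 'tcp_rot': array([-1.79899859e+02, -2.00545819e-02,  1.57486724e+01]), 'wrist_force': array([-0.08315008, -0.61958841,  0.21806738]), 'moment': array([-0.02001755,  0.01229857,  0.00859166]), 'opening': 0.9983178520342351}
side {'K': array([[418.44986726,   0.        , 277.51701865],
       [  0.        , 418.44986726, 208.42639949],
       [  0.        ,   0.        ,   1.        ]]), 'k1': 0.0444561179674109, 'world_from_camera': array([[ 0.93001298, -0.18641194,  0.3167435 ,  0.19313907],
       [-0.3675156 , -0.47838643,  0.79754543, -1.15683193],
       [ 0.0028538 , -0.85813578, -0.51341488,  0.73841255],
       [ 0.        ,  0.        ,  0.        ,  1.
[... 325 characters left out ...]
0873377, -0.24377258],
       [-0.00822064, -0.10532877, -0.99440348,  1.00011596],
       [ 0.        ,  0.        ,  0.        ,  1.        ]])}
wrist {'K': array([[351.48996625,   0.        , 279.34054266],
       [  0.        , 351.48996625, 209.34174849],
       [  0.        ,   0.        ,   1.        ]]), 'k1': 0.0028148066611741766, 'mount': array([[-1.47748857e-04, -9.50197657e-01, -3.11647863e-01,
         7.95545456e-02],
       [ 9.99999943e-01, -4.53955537e-05, -3.35680465e-04,
         3.32124657e-04],
       [ 3.04815364e-04, -3.11647895e-01,  9.50197609e-01,
        -1.41888684e-01],
       [ 0.00000000e+00,  0.00000000e+00,  0.00000000e+00,
         1.00000000e+00]])}
0.0187
```

View pics/side0.png

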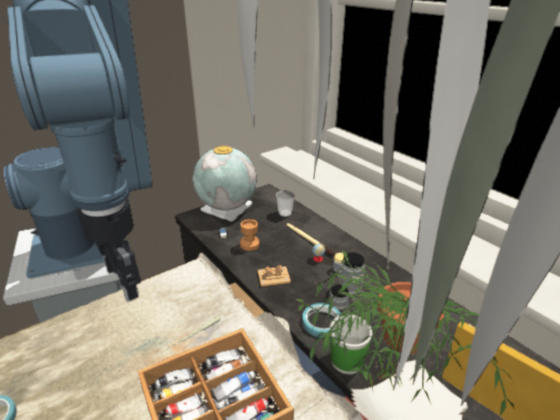

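View pics/top0.png

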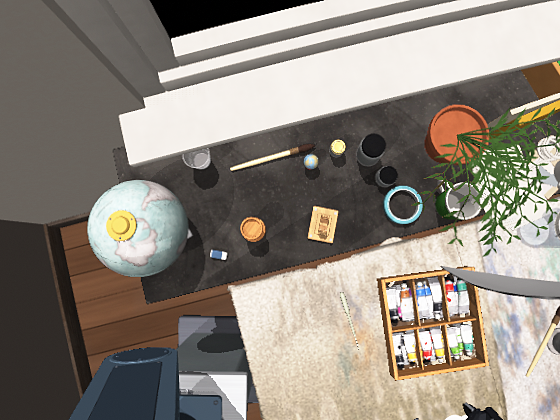

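View pics/wrist0.png

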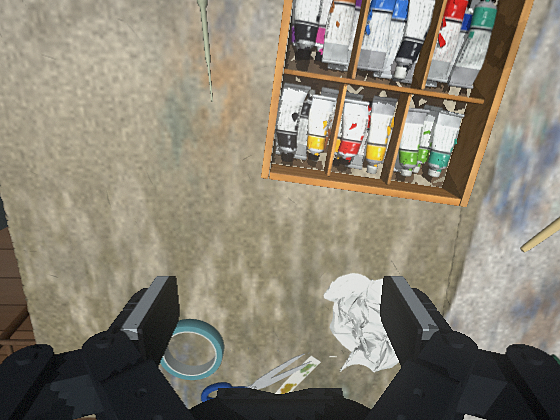

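```bash
cat >> h.py <<'E'
def ray(cam,uv,T=None):
    ci=r.camera_info(cam); K=ci['K'];k1=ci['k1']
    d=np.array([(uv[0]-K[0,2])/K[0,0],(uv[1]-K[1,2])/K[1,1]])
    p=d.copy()
    for _ in range(20): p=d/(1+k1*(p@p))
    W=ci['world_from_camera'] if T is None else T@ci['mount']
    v=W[:3,:3]@np.array([p[0],p[1],1]); return W[:3,3],v/np.linalg.norm(v)
def onz(cam,uv,z,T=None):
    o,v=ray(cam,uv,T); return o+v*(z-o[2])/v[2]
def proj(cam,P,T=None):
    ci=r.camera_info(cam); W=ci['world_from_camera'] if T is None else T@ci['mount']
    c=np.linalg.inv(W)@np.append(P,1); s=c[:2]/c[2]; s=s*(1+ci['k1']*(s@s))
    K=ci['K']; return np.array([K[0,0]*s[0]+K[0,2],K[1,1]*s[1]+K[1,2]])
def toolT(s=None):
    from scipy.spatial.transform import Rotation as R
    s=s or r.get_state(); T=np.eye(4); T[:3,:3]=R.from_euler('xyz',s['tcp_rot'],degrees=True).as_matrix(); T[:3,3]=s['eef_pos']; return T
def crop(n,f,x0,y0,w,h,k): save(n,cv2.resize(f[y0:y0+h,x0:x0+w],None,fx=k,fy=k,interpolation=cv2.INTER_CUBIC))
E
python3 - <<'E'
from h import *
t=cv2.imread('pics/top0.png'); s=cv2.imread('pics/side0.png')
crop('topc',t,80,170,270,150,2.9)
crop('sidec',s,180,130,140,170,3.5)
crop('topn',t,225,195,130,60,6)
E
```

```text
(no output)
```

View pics/topc.png

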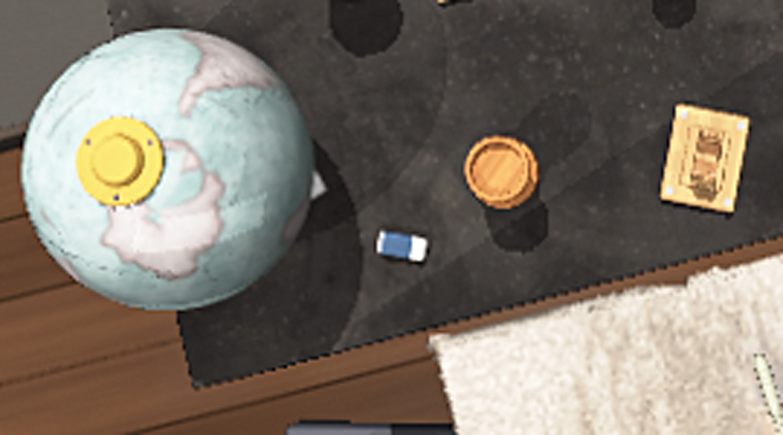

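View pics/sidec.png

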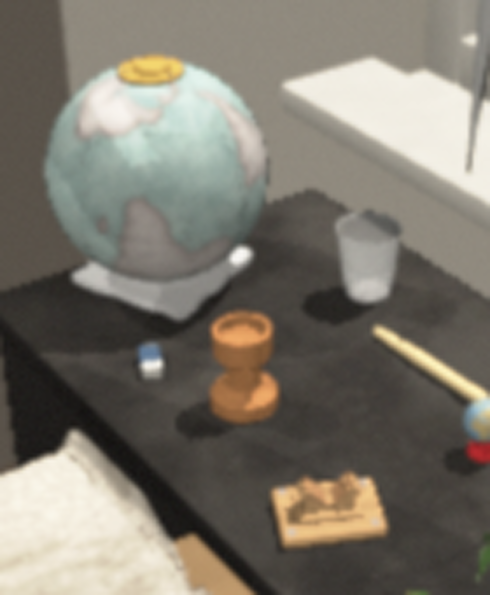

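View pics/topn.png

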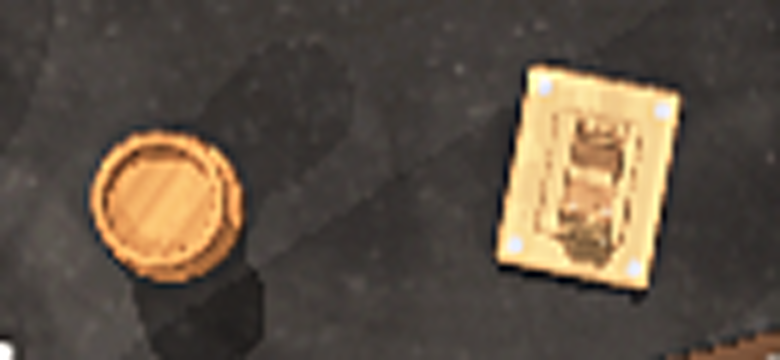

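Run:
```python
from h import *
t=cv2.imread('pics/top0.png'); s=cv2.imread('pics/side0.png')
hsv=cv2.cvtColor(t,cv2.COLOR_BGR2HSV)
def big(m,x0,y0,x1,y1):
    mm=np.zeros_like(m); mm[y0:y1,x0:x1]=m[y0:y1,x0:x1]
    c=max(cv2.findContours(mm,cv2.RETR_EXTERNAL,cv2.CHAIN_APPROX_NONE)[0],key=cv2.contourArea); return c
m=((hsv[...,1]>70)&(hsv[...,2]>110)).astype(np.uint8)*255
c=big(m,225,205,275,250); print('neck',cv2.boundingRect(c),cv2.minEnclosingCircle(c))
c2=big(m,300,200,345,250); rr=cv2.minAreaRect(c2); print('rest',rr)
print('box', [onz('top',p,0.010).round(4) for p in cv2.boxPoints(rr)])
c3=big(((hsv[...,0]>18)&(hsv[...,0]<35)&(hsv[...,1]>130)&(hsv[...,2]>120)).astype(np.uint8)*255,95,200,150,250)
e=cv2.fitEllipse(c3); print('plate',e,onz('top',np.array(e[0])-0.5+0.5,0.214))
# cup rim: pixel in crop (topn scale 6)
for name,uv in {'cupL':(225+92/6,195+200/6),'cupR':(225+236/6,195+200/6),'cupT':(225+163/6,195+130/6),'cupB':(225+163/6,195+270/6)}.items(): print(name,onz('top',uv,0.076))
# recess rim
hs=cv2.cvtColor(s,cv2.COLOR_BGR2HSV)
m=((hs[...,1]>90)&(hs[...,2]>80)).astype(np.uint8)*255
c=big(m,235,215,265,256); print('neck side',cv2.boundingRect(c))
m=((hs[...,0]>15)&(hs[...,0]<35)&(hs[...,1]>110)&(hs[...,2]>90)).astype(np.uint8)*255
c=big(m,205,140,245,160); e=cv2.fitEllipse(c); print('plate side',e,onz('side',e[0],.214))
```

```text
neck (240, 217, 25, 25) ((252.25, 228.6875), 12.812600135803223)
rest ((322.6509704589844, 224.02830505371094), (25.86182403564453, 33.72480392456055), 10.619654655456543)
box [array([ 0.4712, -0.3001,  0.01  ]), array([ 0.5505, -0.3151,  0.01  ]), array([ 0.5393, -0.3759,  0.01  ]), array([ 0.4602, -0.3605,  0.01  ])]
plate ((121.1456069946289, 225.3848419189453), (27.75739288330078, 29.801694869995117), 29.19034767150879) [0.48833523 0.06726364 0.214     ]
cupL [ 0.49081909 -0.14846262  0.076     ]
cupR [ 0.49111376 -0.20191934  0.076     ]
cupT [ 0.51698747 -0.17453047  0.076     ]
cupB [ 0.46508217 -0.17513638  0.076     ]
neck side (240, 218, 20, 33)
plate side ((222.59974670410156, 149.52574157714844), (6.900226593017578, 17.00832748413086), 86.3979721069336) [0.4880039  0.06075317 0.214     ]
```

```bash
cat >> h.py <<'E'
from scipy.spatial.transform import Rotation as Rn
def frame(z,x):
    z=np.array(z,float); z/=np.linalg.norm(z); x=np.array(x,float); x-=z*(x@z); x/=np.linalg.norm(x)
    return np.column_stack([x,np.cross(z,x),z])
def goto(R,g,back=0,off=.0187,label=''):
    """g: desired grasp point; back: standoff along tool z. prints rotate-first then shift & shift-first"""
    s=r.get_state(); T=toolT(s); p=np.array(g)+R[:,2]*(off-back)
    rv=np.degrees(Rn.from_matrix(T[:3,:3].T@R).as_rotvec())
    d=p-T[:3,3]
    print(label,'tcp target',p.round(4),'t',round(s['time_s'],2)); print(' rotvec(tool)',rv.round(2),'|',np.linalg.norm(rv).round(1),' shift cm in current axes',(T[:3,:3].T@d*100).round(2),' in target axes',(R.T@d*100).round(2),' world',(d*100).round(2))
def lean(phi,tilt,up=True):
    """tool points toward azimuth phi, tilt deg from vertical-down; x on upper side if up"""
    a=np.radians(phi);b=np.radians(tilt); h=np.array([np.cos(a),np.sin(a),0]);u=np.array([0,0,1.])
    z=np.sin(b)*h-np.cos(b)*u; x=np.cos(b)*h+np.sin(b)*u
    return frame(z,x if up else -x)
def st():
    s=r.get_state(); print('t',round(s['time_s'],2),'q',s['q'].round(1),'p',s['eef_pos'].round(4),'rot',s['tcp_rot'].round(2),'F',s['wrist_force'].round(2),'op',round(s['opening'],3))
NECK=np.array([.491,-.175,0])
E
python3 - <<'E'
from h import *
goto(lean(-25,45),NECK+[0,0,.065],.10)
goto(lean(-25,0),NECK+[0,0,.20],0)
E
```

```text
tcp target [ 0.4389 -0.1507  0.1225] t 0.15
 rotvec(tool) [-16.07  43.06  38.56] | 60.0  shift cm in current axes [ 38.14 -28.53  10.87]  in target axes [ -0.39 -46.52  14.91]  world [ 28.96  37.82 -10.82]
 tcp target [ 0.491  -0.175   0.1813] t 0.15
 rotvec(tool) [-8.000e-02  1.000e-02  4.075e+01] | 40.7  shift cm in current axes [ 42.5  -24.78   4.98]  in target axes [ 16.01 -46.52   4.94]  world [34.17 35.39 -4.94]
```

Emit:
servo_tool(targets="100 3.2 -2.4 0.2 0 0 0;100 3.2 -2.4 0.2 0 0 0;100 3.2 -2.4 0.2 0 0 0;100 3.2 -2.4 0.2 0 0 0;100 3.2 -2.4 0.2 0 0 0;100 3.2 -2.4 0.2 0 0 0;100 3.2 -2.4 0.2 0 0 0;100 3.2 -2.4 0.2 0 0 0;100 3.2 -2.4 0.2 0 0 0;100 3.2 -2.4 0.2 0 0 0;100 3.2 -2.4 0.2 0 0 0;100 3.2 -2.4 0.2 0 0 0")

```text
time_s: 1.35
eef_pos: [0.4413, -0.1464, 0.2072]
tcp_rot: [-180.0, 0.0, 15.7]
wrist_force: [0.3, -0.5, -0.3]
opening: 1.008
```

Emit:
servo_tool(targets="100 0 0 0 -1.6 4.3 3.86;100 0 0 0 -1.6 4.3 3.86;100 0 0 0 -1.6 4.3 3.86;100 0 0 0 -1.6 4.3 3.86;100 0 0 0 -1.6 4.3 3.86;100 0 0 0 -1.6 4.3 3.86;100 0 0 0 -1.6 4.3 3.86;100 0 0 0 -1.6 4.3 3.86;100 0 0 0 -1.6 4.3 3.86;100 0 0 0 -1.6 4.3 3.86;100 0 0 0 0 0 0;100 0 0 0 0 0 0")

```text
time_s: 2.55
eef_pos: [0.4407, -0.1476, 0.2073]
tcp_rot: [179.9, -44.9, -24.8]
wrist_force: [0.8, -0.3, 0.7]
opening: 1.003
```

Run:
```python
from h import *
st(); f=r.grab_frame('wrist'); save('w1',f)
goto(lean(-25,45),NECK+[0,0,.065],.10)
T=toolT(); print(proj('wrist',NECK+[0,0,.076],T))
```

```text
t 2.55 q [-41.7 -15.1 137.5  40.8  18.1  38.6] p [ 0.4407 -0.1476  0.2073] rot [179.92 -44.87 -24.83] F [ 0.77 -0.26  0.72] op 1.003
 tcp target [ 0.4389 -0.1507  0.1225] t 2.6
 rotvec(tool) [-0.01  0.06  0.14] | 0.2  shift cm in current axes [-6.12  0.3   5.97]  in target axes [-6.13  0.32  5.97]  world [-0.24 -0.24 -8.55]
[282.3419841  256.08589322]
```

View pics/w1.png

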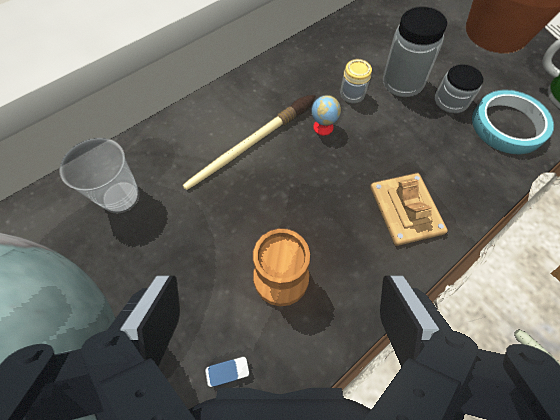

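Run:
```python
from h import *
T=toolT(); print(onz('wrist',(281.5,252.5),.076,T))
c=[onz('wrist',p,.010,T) for p in [(371,183),(422,173),(447,235),(398,246)]]
for p in c: print(p.round(4))
print(np.mean(c,0)); a=c[1]-c[0]; b=c[2]-c[3]; print(np.degrees(np.arctan2(a[1],a[0])),np.degrees(np.arctan2(b[1],b[0])),np.linalg.norm(a),np.linalg.norm(b))
e=c[3]-c[0]; print(np.degrees(np.arctan2(e[1],e[0])),np.linalg.norm(e))
f=cv2.imread('pics/w1.png'); crop('w1c',f,235,215,90,100,6); crop('w1r',f,360,160,100,95,6)
```

```text
[ 0.49425867 -0.17572255  0.076     ]
[ 0.5494 -0.3181  0.01  ]
[ 0.5357 -0.3806  0.01  ]
[ 0.4579 -0.3585  0.01  ]
[ 0.4696 -0.3029  0.01  ]
[ 0.50315205 -0.34001901  0.01      ]
-102.3250083306932 -101.8750520260206 0.06400179254161135 0.05682845059222862
169.16921060731286 0.08119404409529007
```

View pics/w1c.png

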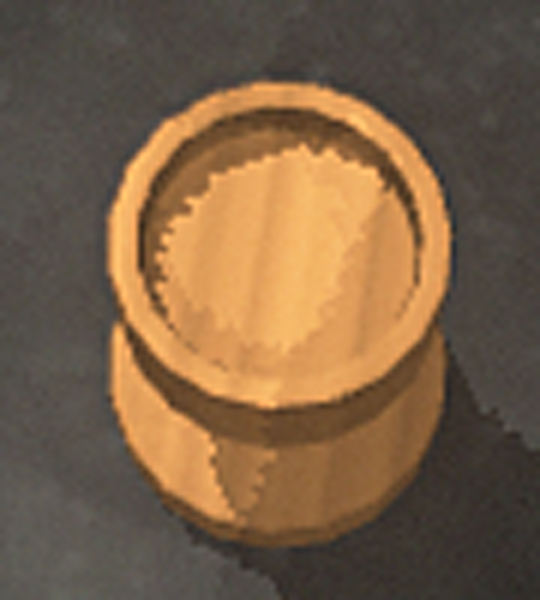

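View pics/w1r.png

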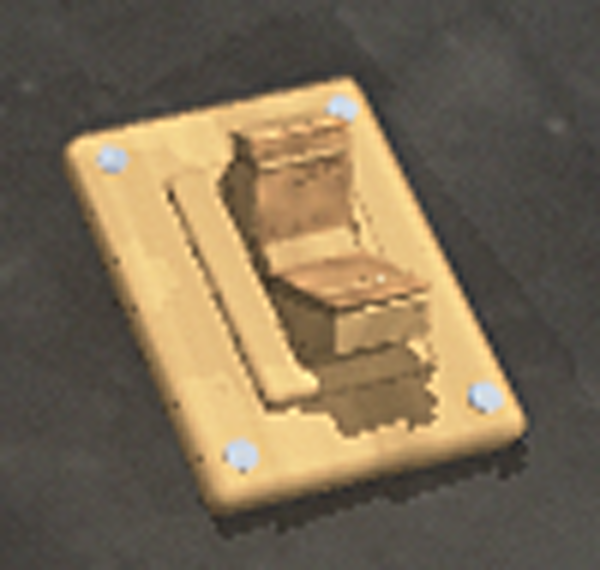

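Run:
```python
from h import *
N=np.array([.4915,-.175,.065])
goto(lean(50,55),N,.10)
goto(lean(50,55),N,.0)
```

```text
tcp target [ 0.4487 -0.226   0.1116] t 2.6
 rotvec(tool) [ 57.47   8.65 -48.16] | 75.5  shift cm in current axes [-4.03  6.72  9.61]  in target axes [-11.04   5.56   1.04]  world [ 0.74 -7.77 -9.64]
 tcp target [ 0.5013 -0.1633  0.0543] t 2.6
 rotvec(tool) [ 57.47   8.65 -48.16] | 75.5  shift cm in current axes [-6.56 -1.2  15.17]  in target axes [-11.04   5.56  11.04]  world [  6.    -1.5  -15.37]
```

Emit:
servo_tool(targets="100 0 0 0 5.22 0.79 -4.38;100 0 0 0 5.22 0.79 -4.38;100 0 0 0 5.22 0.79 -4.38;100 0 0 0 5.22 0.79 -4.38;100 0 0 0 5.22 0.79 -4.38;100 0 0 0 5.22 0.79 -4.38;100 0 0 0 5.22 0.79 -4.38;100 0 0 0 5.22 0.79 -4.38;100 0 0 0 5.22 0.79 -4.38;100 0 0 0 5.22 0.79 -4.38;100 0 0 0 5.22 0.79 -4.38;100 0 0 0 0 0 0")

```text
time_s: 3.8
eef_pos: [0.4358, -0.1502, 0.1987]
tcp_rot: [-176.4, -53.4, 40.2]
wrist_force: [0.3, -0.3, -0.4]
opening: 1.002
```

Run:
```python
from h import *
st()
N=np.array([.4915,-.175,.065])
goto(lean(50,55),N,.10)
```

```text
t 3.8 q [-71.6  14.2 118.   46.7  82.2 -45.2] p [ 0.4358 -0.1502  0.1987] rot [-176.35  -53.42   40.17] F [ 0.29 -0.26 -0.37] op 1.002
 tcp target [ 0.4487 -0.226   0.1116] t 3.8
 rotvec(tool) [ 4.33  1.39 -5.79] | 7.4  shift cm in current axes [-9.32  6.74  1.62]  in target axes [-9.99  5.86  0.91]  world [ 1.29 -7.58 -8.71]
```

Emit:
servo_tool(targets="100 0 0 0 4.3 1.4 -5.8;100 -2 1.17 0.18 0 0 0;100 -2 1.17 0.18 0 0 0;100 -2 1.17 0.18 0 0 0;100 -2 1.17 0.18 0 0 0;100 -2 1.17 0.18 0 0 0;100 0 0 0 0 0 0")

```text
time_s: 4.5
eef_pos: [0.4477, -0.2241, 0.1109]
tcp_rot: [-179.9, -55.0, 49.6]
wrist_force: [0.3, 0.4, 0.2]
opening: 0.994
```

Run:
```python
from h import *
st()
N=np.array([.4915,-.175,.065])
goto(lean(50,55),N,.10)
goto(lean(50,55),N,.0)
T=toolT();save('w2',r.grab_frame('wrist')); print(proj('wrist',N+[0,0,.011],T))
```

```text
t 4.5 q [-72.1  31.2 108.9  44.8  80.7 -56.3] p [ 0.4477 -0.2241  0.1109] rot [-179.85  -55.03   49.59] F [0.28 0.36 0.18] op 0.994
 tcp target [ 0.4487 -0.226   0.1116] t 4.5
 rotvec(tool) [ 0.19 -0.03 -0.24] | 0.3  shift cm in current axes [ 0.01  0.2  -0.11]  in target axes [ 0.01  0.2  -0.11]  world [ 0.1  -0.19  0.08]
 tcp target [ 0.5013 -0.1633  0.0543] t 4.5
 rotvec(tool) [ 0.19 -0.03 -0.24] | 0.3  shift cm in current axes [0.01 0.17 9.89]  in target axes [0.01 0.2  9.89]  world [ 5.36  6.08 -5.66]
[281.94325909 207.87869436]
```

View pics/w2.png

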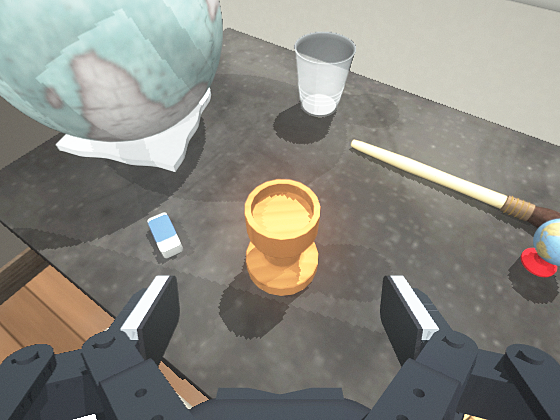

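Emit:
servo_tool(targets="100 0 0.17 1.5 0 0 0;100 0 0 1.5 0 0 0;100 0 0 1.5 0 0 0;100 0 0 1.5 0 0 0;100 0 0 1.5 0 0 0;100 0 0 1.2 0 0 0;100 0 0 1.2 0 0 0;100 0 0 0 0 0 0;0 0 0 0 0 0 0;0 0 0 0 0 0 0;0 0 0 0 0 0 0;0 0 0 0 0 0 0;0 0 0 0 0 0 0;0 0 0 0 0 0 0;0 0 0 0 0 0 0;0 0 0 0 0 0 0")

```text
time_s: 6.15
eef_pos: [0.5021, -0.1623, 0.0561]
tcp_rot: [179.8, -55.1, 50.0]
wrist_force: [-0.9, -2.3, 4.9]
opening: 0.575
```

Run:
```python
from h import *
st()
save('w3',r.grab_frame('wrist'))
```

```text
t 6.15 q [-63.6  36.  112.7  52.7  71.3 -60. ] p [ 0.5021 -0.1623  0.0561] rot [179.79 -55.12  49.97] F [-0.9  -2.34  4.87] op 0.575
```

View pics/w3.png

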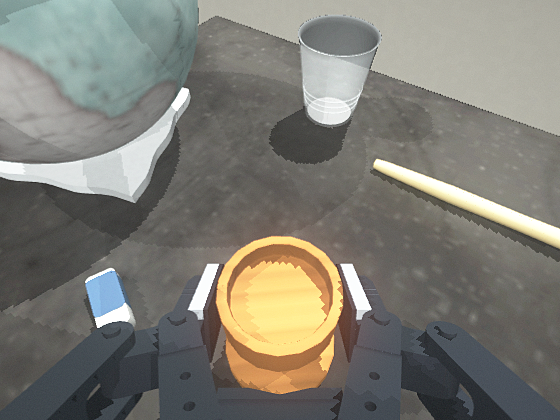

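```bash
cat > g1.py <<'E'
from h import *
import json
T=toolT(); c=np.linalg.inv(T)@np.array([.4915,-.175,.038,1]); c=c[:3]; c[1]=0
n=T[:3,:3].T@np.array([0,0,1.]); 
json.dump({'c':c.tolist(),'n':n.tolist()},open('g1.json','w')); print(c,n)
E
cat >> h.py <<'E'
import json
VA=-101.; v=np.array([np.cos(np.radians(VA)),np.sin(np.radians(VA)),0]); REST=np.array([.504,-.339,.040])
def gotoN(R,cen,c,label=''):
    "bring neck centre to cen with tool orientation R"
    goto(R,np.array(cen)-R@np.array(c),0,0,label)
E
python3 g1.py
python3 - <<'E'
from h import *
g=json.load(open('g1.json')); R2=lean(VA,35,False); print('axis at rest',R2@np.array(g['n']),-v)
T=toolT()
print('lift in tool axes, 12cm',T[:3,:3].T@[0,0,12])
gotoN(R2,REST-.005*v+[0,0,.06],g['c'])
E
```

```text
[-0.02433532  0.         -0.00320441] [ 0.82036332  0.00204675 -0.57183899]
axis at rest [ 0.19281731  0.98123239 -0.00211799] [ 0.190809    0.98162718 -0.        ]
lift in tool axes, 12cm [ 9.84435987  0.02456101 -6.86206788]
 tcp target [ 0.5084 -0.3163  0.0834] t 6.2
 rotvec(tool) [  5.78 -87.96 -31.85] | 93.7  shift cm in current axes [ -4.27  10.43 -10.87]  in target axes [-13.85   3.56   6.37]  world [  0.63 -15.4    2.73]
```

Emit:
servo_tool(targets="0 0.8 0 -0.56 0 0 0;0 1.4 0 -1 0 0 0;0 1.4 0 -1 0 0 0;0 1.3 0 -0.84 0 0 0;0 -0.37 1.49 -1.71 0 0 0;0 -0.37 1.49 -1.71 0 0 0;0 -0.37 1.49 -1.71 0 0 0;0 -0.37 1.49 -1.71 0 0 0;0 -0.37 1.49 -1.71 0 0 0;0 -0.37 1.49 -1.71 0 0 0;0 -0.37 1.49 -1.71 0 0 0;0 0 0 0 0 0 0")

```text
time_s: 7.4
eef_pos: [0.5089, -0.3182, 0.1634]
tcp_rot: [179.6, -55.0, 50.1]
wrist_force: [0.1, -0.0, -1.4]
opening: 0.569
```

Emit:
servo_tool(targets="0 0 0 0 0.41 -6.28 -2.27;0 0 0 0 0.41 -6.28 -2.27;0 0 0 0 0.41 -6.28 -2.27;0 0 0 0 0.41 -6.28 -2.27;0 0 0 0 0.41 -6.28 -2.27;0 0 0 0 0.41 -6.28 -2.27;0 0 0 0 0.41 -6.28 -2.27;0 0 0 0 0.41 -6.28 -2.27;0 0 0 0 0.41 -6.28 -2.27;0 0 0 0 0.41 -6.28 -2.27;0 0 0 0 0.41 -6.28 -2.27;0 0 0 0 0.41 -6.28 -2.27;0 0 0 0 0.41 -6.28 -2.27;0 0 0 0 0.41 -6.28 -2.27;0 0 0 0 0 0 0")

```text
time_s: 8.9
eef_pos: [0.5076, -0.3114, 0.16]
tcp_rot: [-179.5, 34.9, 79.5]
wrist_force: [0.2, -0.4, -2.1]
opening: 0.572
```

Run:
```python
from h import *
st()
g=json.load(open('g1.json')); R2=lean(VA,35,False)
gotoN(R2,REST-.005*v+[0,0,.03],g['c'])
save('s4',r.grab_frame('side'));f=r.grab_frame('side');crop('s4c',f,180,130,140,170,3.5)
```

```text
t 8.9 q [-23.1  22.9  96.9 -40.6  59.5   8.6] p [ 0.5076 -0.3114  0.16  ] rot [-179.54   34.9    79.5 ] F [ 0.25 -0.38 -2.09] op 0.572
 tcp target [ 0.5084 -0.3163  0.0534] t 8.9
 rotvec(tool) [-0.18 -0.1   0.41] | 0.5  shift cm in current axes [5.72 0.24 9.01]  in target axes [5.73 0.18 9.  ]  world [  0.08  -0.49 -10.66]
```

View pics/s4c.png

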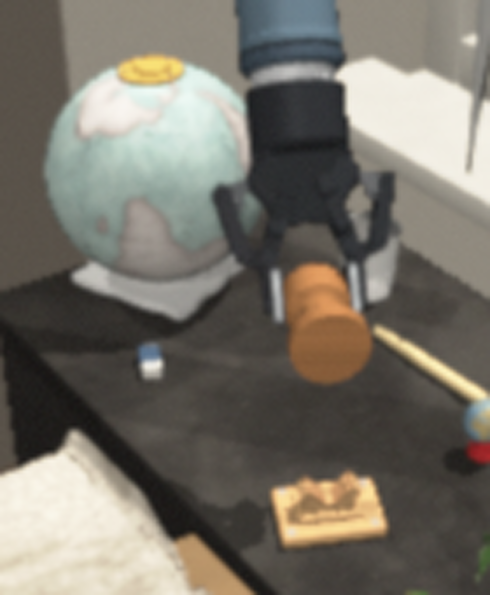

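Emit:
servo_tool(targets="0 1.1 0.04 1.8 -0.2 -0.1 0.4;0 1.15 0.04 1.8 0 0 0;0 1.15 0.04 1.8 0 0 0;0 1.15 0.04 1.8 0 0 0;0 1.15 0.04 1.8 0 0 0;0 0 0 0 0 0 0;0 0 0 0 0 0 0")

```text
time_s: 9.7
eef_pos: [0.5098, -0.3216, 0.0568]
tcp_rot: [179.5, 35.0, 78.4]
wrist_force: [-0.2, 0.1, -1.1]
opening: 0.572
```

Run:
```python
from h import *
st()
g=json.load(open('g1.json')); R2=lean(VA,35,False)
gotoN(R2,REST-.005*v+[0,0,.0],g['c'])
f=r.grab_frame('side');crop('s5c',f,220,210,110,100,5)
f=r.grab_frame('top');crop('t5c',f,265,180,110,80,6)
f=r.grab_frame('wrist');save('w5',f)
```

```text
t 9.7 q [-23.9  31.2 101.3 -47.2  49.5  19.8] p [ 0.5098 -0.3216  0.0568] rot [179.53  34.99  78.36] F [-0.2   0.06 -1.08] op 0.572
 tcp target [ 0.5084 -0.3163  0.0234] t 9.7
 rotvec(tool) [ 0.1  -0.01 -0.52] | 0.5  shift cm in current axes [ 2.32 -0.26  2.46]  in target axes [ 2.32 -0.24  2.46]  world [-0.14  0.53 -3.34]
```

View pics/s5c.png

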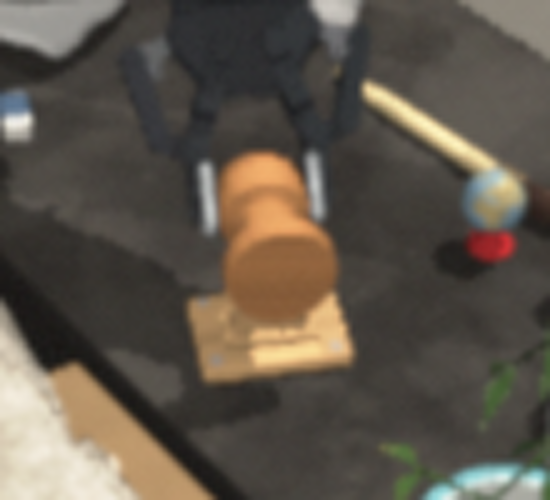

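View pics/t5c.png

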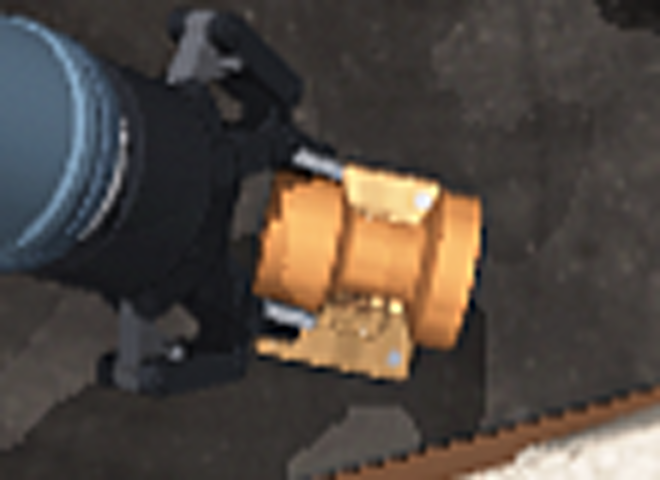

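View pics/w5.png

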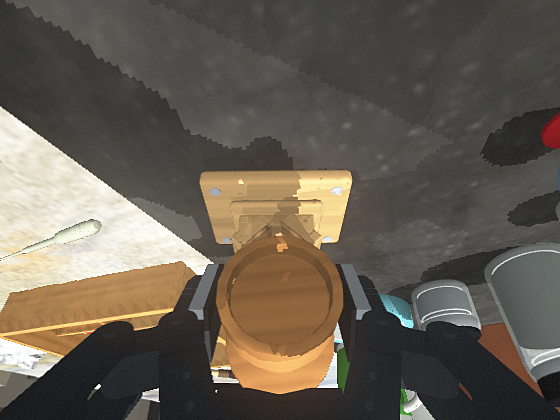

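Run:
```python
from h import *
g=json.load(open('g1.json'));T=toolT(); c=T[:3,:3]@np.array(g['c'])+T[:3,3]; n=T[:3,:3]@np.array(g['n']); print(c,n)
for a in (-.038,-.024,-.02,-.016,.006,.016,.038):
    for z in (0,):
        p=proj('top',c+a*n+[0,0,0]); print(a,((p-[265,180])*6).round(0), ((proj('top',c+a*n+[0,0,.025])-[265,180])*6).round(0))
```

```text
[ 0.50723499 -0.33900068  0.07454546] [ 0.1977826   0.98024126 -0.00302042]
-0.038 [466. 269.] [475. 265.]
-0.024 [429. 261.] [438. 257.]
-0.02 [418. 259.] [427. 255.]
-0.016 [408. 257.] [416. 253.]
0.006 [350. 245.] [356. 241.]
0.016 [323. 240.] [329. 235.]
0.038 [265. 228.] [269. 223.]
```

Emit:
servo_tool(targets="0 0.5 -0.12 0.4 0.1 0 -0.5;0 0.5 -0.12 0.5 0 0 0;0 0.4 0 0.5 0 0 0;0 0.3 0 0.4 0 0 0;0 0.2 0 0.2 0 0 0;0 0.1 0 0.1 0 0 0;0 0 0 0 0 0 0")

```text
time_s: 10.55
eef_pos: [0.5094, -0.3161, 0.0277]
tcp_rot: [179.9, 35.1, 79.1]
wrist_force: [1.1, -1.0, -0.4]
opening: 0.569
```

Run:
```python
from h import *
st()
g=json.load(open('g1.json')); R2=lean(VA,35,False)
gotoN(R2,REST-.005*v+[0,0,.0],g['c'])
f=r.grab_frame('side');crop('s6c',f,220,210,110,100,5)
```

```text
t 10.55 q [-23.4  33.7 102.4 -49.6  47.4  23.3] p [ 0.5094 -0.3161  0.0277] rot [179.94  35.06  79.11] F [ 1.15 -1.02 -0.37] op 0.569
 tcp target [ 0.5084 -0.3163  0.0234] t 10.55
 rotvec(tool) [0.13 0.05 0.09] | 0.2  shift cm in current axes [ 0.21 -0.09  0.38]  in target axes [ 0.21 -0.09  0.38]  world [-0.1  -0.03 -0.43]
```

View pics/s6c.png

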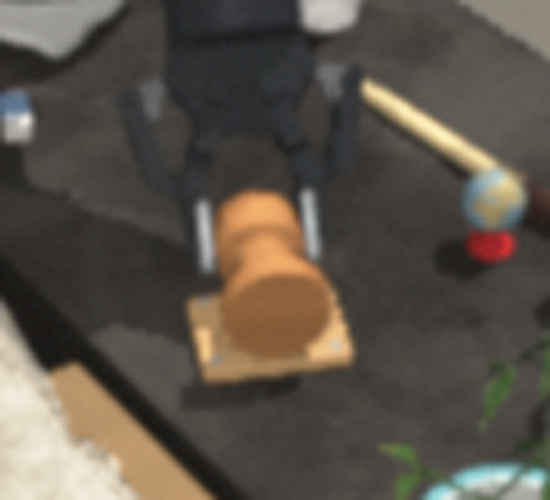

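Emit:
servo_tool(targets="0 0.06 -0.04 0.08 0 0 0;0 0.06 0 0.08 0 0 0;0 0.06 0 0.08 0 0 0;0 0 0 0 0 0 0")

```text
time_s: 11.0
eef_pos: [0.51, -0.3163, 0.0259]
tcp_rot: [179.8, 35.1, 79.1]
wrist_force: [4.6, 0.2, 6.1]
opening: 0.568
```

Emit:
servo_tool(targets="0 0.03 0 0.04 0 0 0;0 0.03 0 0.04 0 0 0;0 0 0 0 0 0 0")

```text
time_s: 11.3
eef_pos: [0.51, -0.3163, 0.0256]
tcp_rot: [179.8, 35.2, 79.0]
wrist_force: [3.4, 2.3, 10.0]
opening: 0.572
```

Emit:
servo_tool(targets="0 0 0.1 0 0 0 0;0 0 0 0 0 0 0;0 0 0 0 0 0 0")

```text
time_s: 11.6
eef_pos: [0.5101, -0.3163, 0.0255]
tcp_rot: [179.9, 35.2, 79.1]
wrist_force: [1.5, 2.8, 11.7]
opening: 0.572
```

Run:
```python
from h import *
st()
f=r.grab_frame('side');crop('s7c',f,220,210,110,100,5)
f=r.grab_frame('top');crop('t7c',f,265,180,110,80,6)
```

```text
t 11.6 q [-23.3  34.  102.4 -49.9  47.3  23.7] p [ 0.5101 -0.3163  0.0255] rot [179.86  35.16  79.05] F [ 1.55  2.84 11.66] op 0.572
```

View pics/s7c.png

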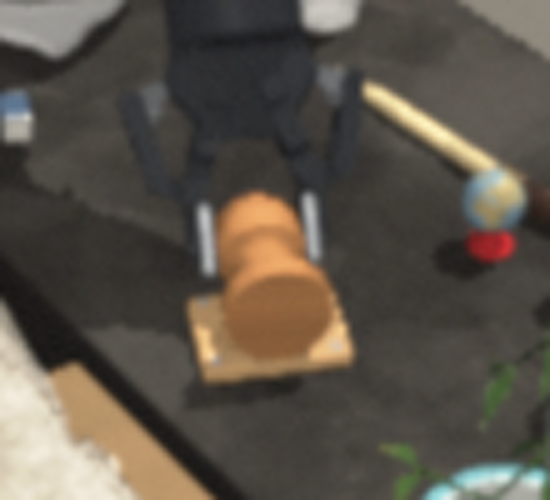

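View pics/t7c.png

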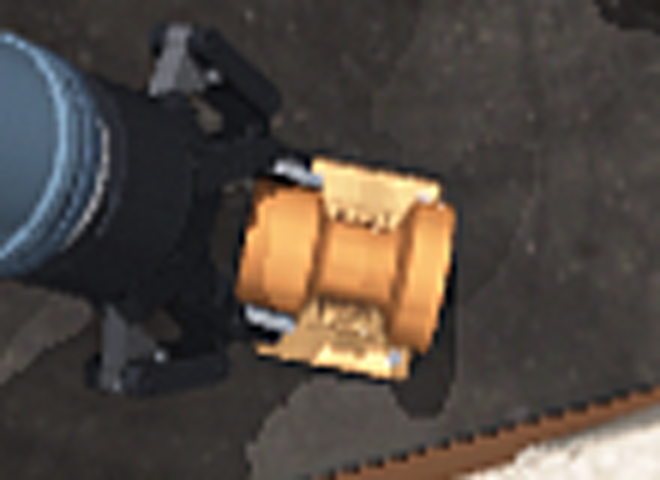

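Emit:
servo_tool(targets="70 0 0 0 0 0 0;80 0 0 0 0 0 0;90 0 0 0 0 0 0;90 0 0 0 0 0 0;90 0 0 0 0 0 0")

```text
time_s: 12.2
eef_pos: [0.5089, -0.3157, 0.0231]
tcp_rot: [-179.9, 35.0, 79.1]
wrist_force: [-0.1, 0.6, -1.1]
opening: 0.899
```

Run:
```python
from h import *
st()
f=r.grab_frame('side');crop('s8c',f,220,210,110,100,5)
```

```text
t 12.2 q [-23.4  34.1 102.5 -49.8  47.2  23.7] p [ 0.5089 -0.3157  0.0231] rot [-179.93   35.02   79.13] F [-0.08  0.55 -1.08] op 0.899
```

View pics/s8c.png

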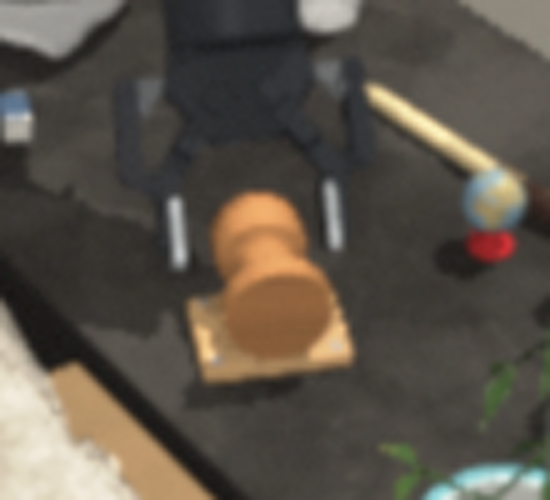

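Emit:
servo_tool(targets="90 0 0 -0.7 0 0 0;90 0 0 -1.3 0 0 0;90 0 0 -2 0 0 0;90 0 0 -2.5 0 0 0;90 0 0 -2.5 0 0 0;90 0 0 -2.5 0 0 0;90 0 0 -2.5 0 0 0;90 0 0 0 0 0 0")

```text
time_s: 13.05
eef_pos: [0.527, -0.2354, 0.1422]
tcp_rot: [179.5, 35.0, 79.0]
wrist_force: [0.5, -0.0, -0.5]
opening: 0.898
```

Run:
```python
from h import *
st()
for n,uv,z in (('pig',(372,148),.095),('ink',(387,177),.044),('tape',(403,205),.018),('small',(338,147),.048)): print(n,onz('top',uv,z))
f=r.grab_frame('top');save('t9',f);crop('t9c',f,265,180,110,80,6)
f=r.grab_frame('wrist');save('w9',f)
R3=lean(VA+180,45,True); F=REST+.026*v
goto(R3,F,.10)
goto(R3,F,.20)
```

```text
t 13.05 q [-14.9  24.6  97.1 -40.5  61.9  16.8] p [ 0.527  -0.2354  0.1422] rot [179.52  35.05  78.99] F [ 0.53 -0.01 -0.52] op 0.898
pig [ 0.67011834 -0.44108095  0.095     ]
ink [ 0.61366313 -0.48599591  0.044     ]
tape [ 0.55076017 -0.52954892  0.018     ]
small [ 0.68350564 -0.37138391  0.048     ]
 tcp target [ 0.4881 -0.421   0.0975] t 13.15
 rotvec(tool) [ 0.09 80.03  0.21] | 80.0  shift cm in current axes [-13.04  -0.17  14.21]  in target axes [-16.25  -0.1  -10.38]  world [ -3.69 -18.47  -4.15]
 tcp target [ 0.4746 -0.4904  0.1682] t 13.15
 rotvec(tool) [ 0.09 80.03  0.21] | 80.0  shift cm in current axes [-22.89  -0.18  12.48]  in target axes [-16.25  -0.1  -20.38]  world [ -5.04 -25.41   2.92]
```

View pics/t9c.png

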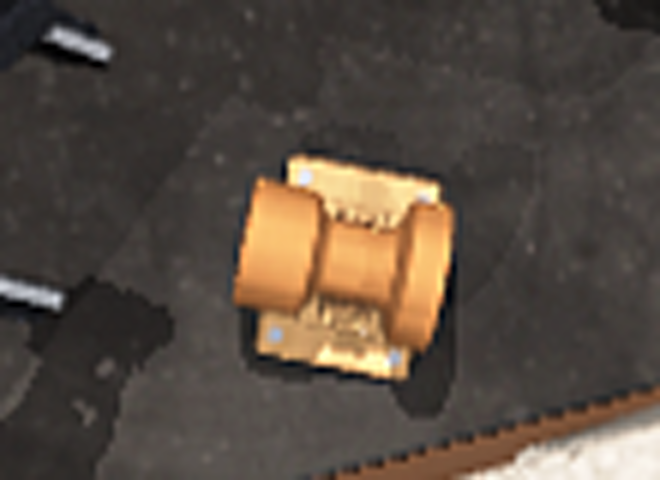

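View pics/w9.png

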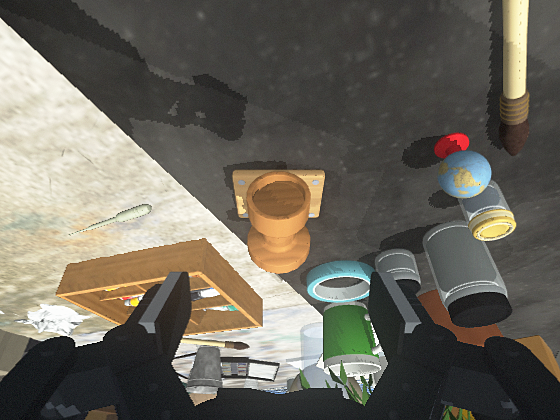

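Run:
```python
from h import *
a=onz('top',(265+248.5/6,180+240.5/6),.042); b=onz('top',(265+440/6,180+277.5/6),.042)
print(a,b,np.linalg.norm(a-b),(a+b)/2,np.degrees(np.arctan2(*(b-a)[[1,0]])))
print(REST-.005*v)
f=cv2.imread('pics/w9.png'); crop('w9c',f,220,150,120,130,4.5)
T=toolT()
for al in (-.033,.043):
  for rr in (0,): print(proj('wrist',REST-al*v,T))
```

```text
[ 0.51223418 -0.29737465  0.042     ] [ 0.49829002 -0.37101     0.042     ] 0.07494400270872904 [ 0.5052621  -0.33419233  0.042     ] -100.72299564607532
[ 0.50495404 -0.33409186  0.04      ]
[277.90199442 246.99146358]
[277.87654156 195.8561419 ]
```

View pics/w9c.png

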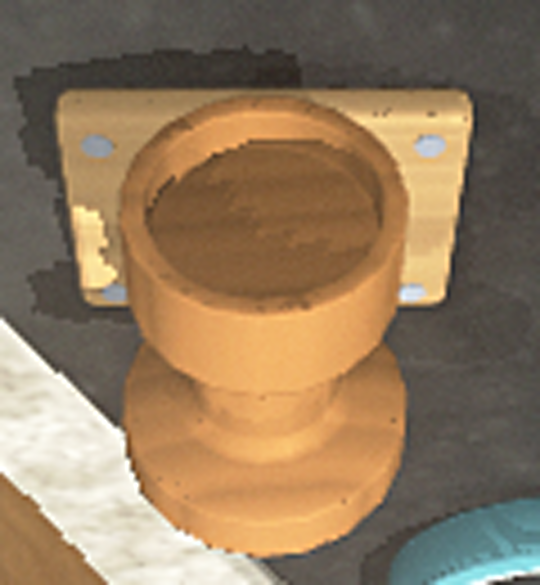

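Emit:
servo_tool(targets="90 0 0 0 0 6.67 0;90 0 0 0 0 6.67 0;90 0 0 0 0 6.67 0;90 0 0 0 0 6.67 0;90 0 0 0 0 6.67 0;90 0 0 0 0 6.67 0;90 0 0 0 0 6.67 0;90 0 0 0 0 6.67 0;90 0 0 0 0 6.67 0;90 0 0 0 0 6.67 0;90 0 0 0 0 6.67 0;90 0 0 0 0 6.67 0;90 0 0 0 0 0 0")

```text
time_s: 14.45
eef_pos: [0.5224, -0.2387, 0.1341]
tcp_rot: [-179.5, -45.3, 78.5]
wrist_force: [-1.1, -0.1, -0.4]
opening: 0.904
```

Run:
```python
from h import *
st()
R3=lean(VA+180,45,True); F=np.array([.5053,-.334,.040])+.031*v
goto(R3,F,.12)
```

```text
t 14.45 q [-55.   37.9  81.3  30.8  95.2 -50.6] p [ 0.5224 -0.2387  0.1341] rot [-179.48  -45.32   78.47] F [-1.12 -0.15 -0.44] op 0.904
 tcp target [ 0.4857 -0.4347  0.1116] t 14.45
 rotvec(tool) [-0.14 -0.32 -0.37] | 0.5  shift cm in current axes [-15.62   0.21 -12.61]  in target axes [-15.69   0.14 -12.52]  world [ -3.67 -19.61  -2.25]
```

Emit:
servo_tool(targets="90 -1 0.05 -1.9 -0.14 -0.3 -0.4;90 -1 0.05 -1.9 0 0 0;90 -1 0.05 -1.9 0 0 0;90 -1 0.05 -1.9 0 0 0;90 -1.93 0 -0.83 0 0 0;90 -1.93 0 -0.83 0 0 0;90 -1.93 0 -0.83 0 0 0;90 -1.93 0 -0.83 0 0 0;90 -1.93 0 -0.83 0 0 0;90 -1.93 0 -0.83 0 0 0;90 0 0 0 0 0 0;90 0 0 0 0 0 0")

```text
time_s: 15.65
eef_pos: [0.4898, -0.4324, 0.1178]
tcp_rot: [179.5, -44.7, 79.6]
wrist_force: [0.1, 0.7, -0.4]
opening: 0.9
```

Run:
```python
from h import *
st()
R3=lean(VA+180,45,True); F=np.array([.5053,-.334,.040])+.031*v
goto(R3,F,.0)
T=toolT();f=r.grab_frame('wrist');save('w10',f); print(proj('wrist',F+.007*v,T))
```

```text
t 15.65 q [-64.7  50.9  57.2  26.1 108.5 -54. ] p [ 0.4898 -0.4324  0.1178] rot [179.53 -44.67  79.62] F [ 0.11  0.7  -0.39] op 0.9
 tcp target [ 0.5019 -0.3515  0.0268] t 15.65
 rotvec(tool) [0.03 0.33 0.44] | 0.6  shift cm in current axes [-0.58 -0.36 12.22]  in target axes [-0.65 -0.35 12.22]  world [ 1.22  8.09 -9.1 ]
[274.70211905 223.70248788]
```

View pics/w10.png

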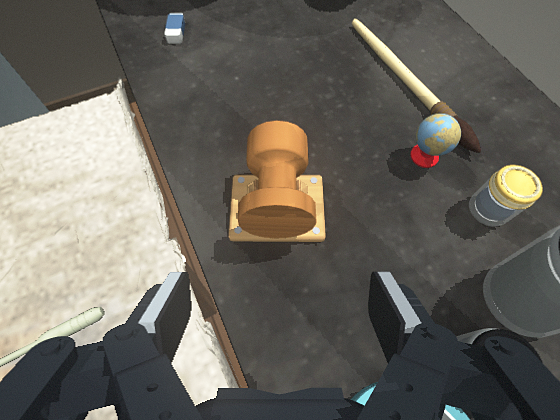

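Emit:
servo_tool(targets="90 -0.6 -0.1 1 0 0.3 0.4;90 0 -0.1 1.8 0 0 0;90 0 0 1.9 0 0 0;90 0 0 1.9 0 0 0;90 0 0 1.9 0 0 0;90 0 0 1.5 0 0 0;90 0 0 1.2 0 0 0;90 0 0 1 0 0 0;90 0 0 0 0 0 0")

```text
time_s: 16.6
eef_pos: [0.5034, -0.3508, 0.0266]
tcp_rot: [180.0, -45.1, 79.1]
wrist_force: [0.7, 0.5, -0.8]
opening: 0.9
```

Run:
```python
from h import *
st()
R3=lean(VA+180,45,True); F=np.array([.5053,-.334,.040])+.031*v
goto(R3,F,.0)
T=toolT();f=r.grab_frame('wrist');save('w11',f)
f=r.grab_frame('side');crop('s11c',f,220,210,110,100,5)
```

```text
t 16.6 q [-61.1  51.2  71.4  27.1  94.5 -57.3] p [ 0.5034 -0.3508  0.0266] rot [179.97 -45.09  79.09] F [ 0.71  0.49 -0.8 ] op 0.9
 tcp target [ 0.5019 -0.3515  0.0268] t 16.6
 rotvec(tool) [-0.03 -0.09  0.06] | 0.1  shift cm in current axes [-0.05 -0.13 -0.08]  in target axes [-0.05 -0.13 -0.08]  world [-0.15 -0.07  0.02]
```

View pics/w11.png

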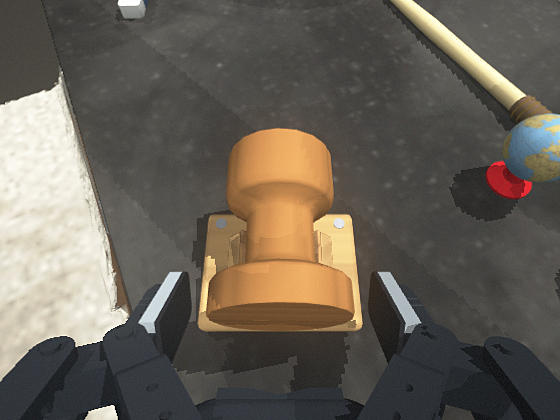

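View pics/s11c.png

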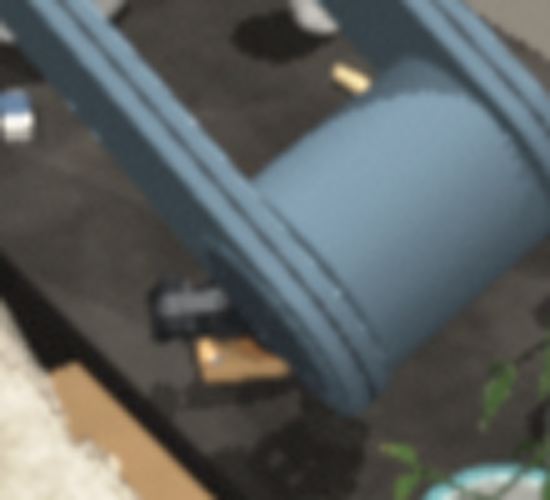

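Emit:
servo_tool(targets="0 0 0 0 0 0 0;0 0 0 0 0 0 0;0 0 0 0 0 0 0;0 0 0 0 0 0 0;0 0 0 0 0 0 0;0 0 0 0 0 0 0;0 0 0 0 0 0 0")

```text
time_s: 17.4
eef_pos: [0.5033, -0.353, 0.0278]
tcp_rot: [179.8, -44.9, 79.1]
wrist_force: [-4.0, -4.1, 5.5]
opening: 0.661
```

Run:
```python
from h import *
st()
T=toolT();f=r.grab_frame('wrist');save('w12',f)
c=np.linalg.inv(T)@np.array([.5053,-.334,.040,1]); c=c[:3]; print(c); c[1]=0
n=T[:3,:3].T@(-v); print(n)
json.dump({'c':c.tolist(),'n':n.tolist()},open('g2.json','w'))
print('lift10',T[:3,:3].T@[0,0,10])
for phi in (0,-30,-45,-60,-90):
    R=lean(phi,45,False); print(phi,(R@n).round(3)); gotoN(R,[.488,.064,.254],c)
```

```text
t 17.4 q [-61.2  51.1  71.2  27.   94.5 -57.2] p [ 0.5033 -0.353   0.0278] rot [179.82 -44.95  79.12] F [-4.03 -4.13  5.48] op 0.661
[ 0.02209561 -0.00164313  0.00474627]
[ 7.07764273e-01 -6.45789165e-05  7.06448675e-01]
lift10 [ 7.06447037  0.02219909 -7.07762429]
0 [-0.001 -0.    -1.   ]
 tcp target [0.5003 0.064  0.273 ] t 17.45
 rotvec(tool) [ 5.0000e-02 -6.3590e+01 -1.0929e+02] | 126.4  shift cm in current axes [46.26 -8.2  11.5 ]  in target axes [-17.13  41.69 -17.56]  world [-0.3  41.69 24.53]
-30 [-0.001  0.    -1.   ]
 tcp target [0.4986 0.0579 0.273 ] t 17.45
 rotvec(tool) [  0.09 -77.12 -77.89] | 109.6  shift cm in current axes [45.81 -8.25 11.05]  in target axes [ -2.53  35.34 -32.15]  world [-0.47 41.08 24.53]
-45 [-0.001  0.001 -1.   ]
 tcp target [0.4967 0.0553 0.273 ] t 17.45
 rotvec(tool) [  0.1  -82.   -61.73] | 102.6  shift cm in current axes [45.61 -8.39 10.85]  in target axes [  3.4   28.4  -38.09]  world [-0.66 40.82 24.53]
-60 [-0.001  0.001 -1.   ]
 tcp target [0.4941 0.0534 0.273 ] t 17.45
 rotvec(tool) [  0.11 -85.7  -45.35] | 97.0  shift cm in current axes [45.44 -8.6  10.68]  in target axes [  7.86  19.52 -42.55]  world [-0.92 40.63 24.53]
-90 [-0.     0.001 -1.   ]
 tcp target [0.488  0.0517 0.273 ] t 17.45
 rotvec(tool) [  0.13 -89.64 -12.22] | 90.5  shift cm in current axes [45.25 -9.17 10.48]  in target axes [ 11.27  -1.53 -45.96]  world [-1.53 40.47 24.53]
```

View pics/w12.png

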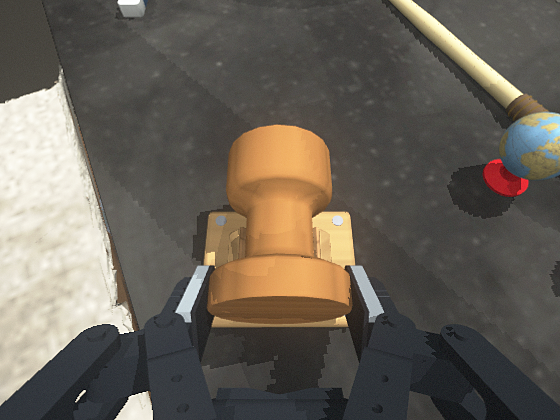

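```bash
cat > kin.py <<'E'
import numpy as np
from scipy.spatial.transform import Rotation as Rn
from scipy.optimize import least_squares
D=[([-85.8717,14.8579,88.0122,0,77.232,-11.62],[.14925,-.52882,.23048],[-179.9,-.02,15.749]),
([-41.7,-15.1,137.5,40.8,18.1,38.6],[.4407,-.1476,.2073],[179.92,-44.87,-24.83]),
([-71.6,14.2,118,46.7,82.2,-45.2],[.4358,-.1502,.1987],[-176.35,-53.42,40.17]),
([-72.1,31.2,108.9,44.8,80.7,-56.3],[.4477,-.2241,.1109],[-179.85,-55.03,49.59]),
([-63.6,36,112.7,52.7,71.3,-60],[.5021,-.1623,.0561],[179.79,-55.12,49.97]),
([-23.1,22.9,96.9,-40.6,59.5,8.6],[.5076,-.3114,.16],[-179.54,34.9,79.5]),
([-23.3,34,102.4,-49.9,47.3,23.7],[.5101,-.3163,.0255],[179.86,35.16,79.05]),
([-14.9,24.6,97.1,-40.5,61.9,16.8],[.527,-.2354,.1422],[179.52,35.05,78.99]),
([-55,37.9,81.3,30.8,95.2,-50.6],[.5224,-.2387,.1341],[-179.48,-45.32,78.47]),
([-64.7,50.9,57.2,26.1,108.5,-54],[.4898,-.4324,.1178],[179.53,-44.67,79.62]),
([-61.2,51.1,71.2,27,94.5,-57.2],[.5033,-.353,.0278],[179.82,-44.95,79.12])]
E_=lambda ax,a: Rn.from_euler(ax,a,degrees=True).as_matrix()
def rot(q): return E_('z',q[0])@E_('y',q[1]+q[2])@E_('z',q[3])@E_('y',q[4])@E_('z',q[5])@E_('z',90)
def rows(q):
    A1=E_('z',q[0]);A2=A1@E_('y',q[1]);A3=A1@E_('y',q[1]+q[2]);R=rot(q);A4=A3@E_('z',q[3]);A5=A4@E_('y',q[4])
    # base z, shoulder x, y-offset, L2 z, L3 z, L3 x, A5 z
    return np.column_stack([[0,0,1],A1[:,0],A1[:,1],A2[:,2],A3[:,2],A3[:,0],A4[:,1],A5[:,2],A5[:,0]])
A=np.vstack([rows(np.array(q)) for q,_,_ in D]); b=np.concatenate([p for _,p,_ in D])
P,res,rk,sv=np.linalg.lstsq(A,b,rcond=None)
def fk(q): return rows(q)@P, rot(q)
LO=np.array([-179.93,-52.35,10.71,-69.91,12.55,-178.61]);HI=np.array([179.93,119.4,147.94,249.91,155.21,178.61])
def ik(p,R,q0):
    def f(q):
        pp,RR=fk(q); return np.r_[(pp-p)*100,Rn.from_matrix(RR.T@R).as_rotvec()*20]
    s=least_squares(f,np.clip(q0,LO+1,HI-1),bounds=(LO,HI)); return s.x,np.linalg.norm(s.fun)
if __name__=='__main__':
    for q,p,o in D: print(np.degrees(Rn.from_matrix(rot(q).T@E_('xyz',o)).magnitude()).round(2),end=' ')
    print(); print(P.round(4),rk,np.abs(A@P-b).max())
E
python3 kin.py
```

```text
0.0 0.11 0.04 0.1 0.09 0.11 0.1 0.07 0.07 0.04 0.1 
[ 2.214e-01  5.000e-04  1.111e-01  5.343e-01  4.260e-01  6.020e-02
 -3.000e-04  3.538e-01  7.000e-04] 9 0.000793282663990369
```

Run:
```python
from h import *
from kin import *
g=json.load(open('g2.json')); q0=np.array(r.get_state()['q'])
for h in (.254,.35):
  for phi in range(-120,150,20):
    R=lean(phi,45,False); p=np.array([.488,.064,h])-R@np.array(g['c'])
    best=min((ik(p,R,np.array(s)) for s in (q0,[0,30,80,-50,60,-50],[0,30,80,60,60,-120],[-20,30,90,90,80,-150])),key=lambda t:t[1]); print(h,phi,best[0].round(0),round(best[1],3))
```

```text
0.254 -120 [ 14.  29.  76. -32. 107.  44.] 0.0
0.254 -100 [ 19.  23.  85. -39.  96.  33.] 0.0
0.254 -80 [ 22.  16.  95. -44.  83.  23.] 0.0
0.254 -60 [ 22.   8. 105. -49.  68.  12.] 0.0
0.254 -40 [ 18.  -0. 115. -51.  51.  -3.] 0.0
0.254 -20 [  7.  -9. 123. -39.  31. -35.] 0.0
0.254 0 [ -11.  -15.  127.   19.   25. -115.] 0.0
0.254 20 [ -29.  -14.  126.   48.   46. -166.] 0.0
0.254 40 [ -32.   -8.  118.   45.   62. -179.] 1.76
0.254 60 [ -28.   -0.  107.   36.   74. -179.] 5.207
0.254 80 [-34.  11. 103.  40.  89. 147.] 0.0
0.254 100 [-29.  18.  92.  34. 100. 137.] 0.0
0.254 120 [-23.  25.  82.  27. 109. 127.] 0.0
0.254 140 [-17.  30.  74.  18. 118. 115.] 0.0
0.35 -120 [ 14.  26.  67. -35. 117.  37.] 0.0
0.35 -100 [ 19.  20.  76. -40. 105.  26.] 0.0
0.35 -80 [ 22.  12.  86. -44.  92.  15.] 0.0
0.35 -60 [ 22.   4.  97. -46.  77.   2.] 0.0
0.35 -40 [ 18.  -5. 106. -44.  61. -16.] 0.0
0.35 -20 [  7. -14. 112. -28.  44. -49.] 0.0
0.35 0 [ -11.  -20.  116.   12.   40. -107.] 0.0
0.35 20 [ -29.  -19.  116.   39.   57. -152.] 0.0
0.35 40 [ -37.  -12.  111.   46.   74. -177.] 0.0
0.35 60 [ -32.   -4.   99.   39.   86. -179.] 3.307
0.35 80 [-34.   6.  94.  41.  99. 155.] 0.0
0.35 100 [-29.  14.  84.  36. 110. 145.] 0.0
0.35 120 [-23.  21.  74.  29. 120. 133.] 0.0
0.35 140 [-17.  27.  65.  21. 128. 120.] 0.0
```

```bash
cat > sim.py <<'E'
from h import *
from kin import *
def sim(rows_,T=None,q=None):
    s=r.get_state(); T=toolT(s) if T is None else T.copy(); q=np.array(s['q']) if q is None else q
    mx=np.zeros(6);mn=[];bad=0
    for x in rows_:
        d=np.eye(4);d[:3,3]=np.array(x[:3])/100
        T2=T@d; T2[:3,:3]=T2[:3,:3]@Rn.from_rotvec(np.radians(x[3:])).as_matrix(); T=T2
        q2,e=ik(T[:3,3],T[:3,:3],q); bad=max(bad,e); mx=np.maximum(mx,abs(q2-q)); q=q2; mn.append(q)
    mn=np.array(mn); print('err',round(bad,3),'maxstep',mx.round(1),'lo',mn.min(0).round(0),'hi',mn.max(0).round(0),'end',T[:3,3].round(3)); return T,q
E
python3 - <<'E'
from sim import *
g=json.load(open('g2.json'));c=np.array(g['c'])
for phi in (-20,-30,-40):
  print(phi)
  T,q=sim([[1.53,0,-1.53,0,0,0]]*12)
  R=lean(phi,45,False); rv=np.degrees(Rn.from_matrix(T[:3,:3].T@R).as_rotvec())
  # option 1 rotate first
  Ta,qa=sim([[0,0,0,*(rv/18)]]*18,T,q)
  p=np.array([.488,.064,.34])-R@c; d=R.T@(p-Ta[:3,3])*100; print('rv/18',(rv/18).round(2),'d',d.round(2))
  Tb,qb=sim([[*(d/14),0,0,0]]*14,Ta,qa)
  sim([[*(R.T@[0,0,-.5]),0,0,0]]*17,Tb,qb)
  # neck centre positions
  print((Ta[:3,:3]@c+Ta[:3,3]).round(3))
E
```

```text
-20
err 0.0 maxstep [0.  1.5 1.8 0.6 2.1 1.4] lo [-61.  38.  59.  27.  96. -56.] hi [-61.  50.  71.  31. 117. -44.] end [ 0.503 -0.353  0.287]
err 0.0 maxstep [ 1.8  2.6  3.8  8.1  5.2 13.3] lo [ -62.   -1.   60.   18.   41. -161.] hi [-56.  36. 113.  46. 115. -49.] end [ 0.503 -0.353  0.287]
rv/18 [ 0.   -4.07 -4.92] d [  5.13  38.64 -15.25]
err 0.0 maxstep [ 6.6  2.7  1.7  8.3  2.9 11.5] lo [ -60.  -18.  114.  -29.   33. -157.] hi [  7.  -4. 120.  44.  42. -48.] end [0.5   0.06  0.359]
err 0.0 maxstep [0.  0.4 0.6 0.9 0.7 1. ] lo [  7. -14. 114. -39.  31. -47.] hi [  7.  -9. 123. -29.  42. -35.] end [0.5   0.06  0.274]
[ 0.491 -0.348  0.268]
-30
err 0.0 maxstep [0.  1.5 1.8 0.6 2.1 1.4] lo [-61.  38.  59.  27.  96. -56.] hi [-61.  50.  71.  31. 117. -44.] end [ 0.503 -0.353  0.287]
err 0.0 maxstep [ 1.2  2.6  3.9  8.7  5.8 13.3] lo [ -60.   -2.   60.   14.   31. -142.] hi [-53.  36. 115.  37. 115. -49.] end [ 0.503 -0.353  0.287]
rv/18 [ 0.   -4.28 -4.33] d [  9.7   35.34 -19.83]
err 0.0 maxstep [ 6.2  2.4  1.9  7.7  3.5 10.6] lo [ -53.  -15.  110.  -39.   29. -137.] hi [ 14.  -5. 119.  34.  51. -29.] end [0.499 0.058 0.359]
err 0.0 maxstep [0.  0.4 0.5 0.7 0.6 0.9] lo [ 14.  -9. 111. -48.  41. -28.] hi [ 14.  -5. 119. -40.  50. -16.] end [0.499 0.058 0.274]
[ 0.492 -0.346  0.268]
-40
err 0.0 maxstep [0.  1.5 1.8 0.6 2.1 1.4] lo [-61.  38.  59.  27.  96. -56.] hi [-61.  50.  71.  31. 117. -44.] end [ 0.503 -0.353  0.287]
err 0.0 maxstep [1.  2.6 4.  4.7 6.9 8.5] lo [ -60.   -2.   60.    8.   24. -112.] hi [-49.  36. 115.  28. 115. -48.] end [ 0.503 -0.353  0.287]
rv/18 [ 0.01 -4.47 -3.73] d [ 13.81  30.96 -23.93]
err 0.0 maxstep [5.6 2.1 2.1 6.7 3.7 9.1] lo [ -46.  -11.  107.  -44.   24. -104.] hi [ 18.  -5. 118.  10.  60. -15.] end [0.497 0.056 0.359]
err 0.0 maxstep [0.  0.3 0.5 0.5 0.5 0.8] lo [ 18.  -5. 107. -51.  51. -14.] hi [ 18.  -0. 115. -45.  59.  -3.] end [0.497 0.056 0.274]
[ 0.493 -0.345  0.268]
```

Emit:
servo_tool(targets="0 0.35 0 -0.35 0 0 0;0 0.7 0 -0.7 0 0 0;0 1.4 0 -1.4 0 0 0;0 1.6 0 -1.6 0 0 0;0 1.6 0 -1.6 0 0 0;0 1.6 0 -1.6 0 0 0;0 1.6 0 -1.6 0 0 0;0 1.6 0 -1.6 0 0 0;0 1.6 0 -1.6 0 0 0;0 1.6 0 -1.6 0 0 0;0 1.6 0 -1.6 0 0 0;0 1.6 0 -1.6 0 0 0;0 1.4 0 -1.4 0 0 0;0 0 0 0 0 0 0")

```text
time_s: 18.85
eef_pos: [0.5035, -0.3523, 0.2897]
tcp_rot: [179.5, -44.7, 79.5]
wrist_force: [0.6, -0.1, -1.2]
opening: 0.661
```

Emit:
servo_tool(targets="0 0 0 0 0 -3.85 -3.9;0 0 0 0 0 -3.85 -3.9;0 0 0 0 0 -3.85 -3.9;0 0 0 0 0 -3.85 -3.9;0 0 0 0 0 -3.85 -3.9;0 0 0 0 0 -3.85 -3.9;0 0 0 0 0 -3.85 -3.9;0 0 0 0 0 -3.85 -3.9;0 0 0 0 0 -3.85 -3.9;0 0 0 0 0 -3.85 -3.9;0 0 0 0 0 -3.85 -3.9;0 0 0 0 0 -3.85 -3.9;0 0 0 0 0 -3.85 -3.9;0 0 0 0 0 -3.85 -3.9;0 0 0 0 0 -3.85 -3.9;0 0 0 0 0 -3.85 -3.9;0 0 0 0 0 -3.85 -3.9;0 0 0 0 0 -3.85 -3.9;0 0 0 0 0 -3.85 -3.9;0 0 0 0 0 -3.85 -3.9")

```text
time_s: 20.85
eef_pos: [0.5024, -0.3509, 0.2847]
tcp_rot: [180.0, 45.0, 150.3]
wrist_force: [1.1, 0.1, -0.2]
opening: 0.663
```

Run:
```python
from sim import *
st()
g=json.load(open('g2.json'));c=np.array(g['c'])
R=lean(-30,45,False)
gotoN(R,[.488,.064,.34],c)
T=toolT(); d=T[:3,:3].T@(np.array([.488,.064,.34])-R@c-T[:3,3])*100
sim([[*(d/14),0,0,0]]*14)
f=r.grab_frame('side');save('s13',f)
```

```text
t 20.85 q [ -56.2   -2.4  115.2   37.8   31.  -143.1] p [ 0.5024 -0.3509  0.2847] rot [179.98  44.99 150.26] F [ 1.06  0.09 -0.19] op 0.663
 tcp target [0.4986 0.0579 0.359 ] t 20.85
 rotvec(tool) [ 0.21 -0.01  0.18] | 0.3  shift cm in current axes [  9.31  35.31 -19.81]  in target axes [  9.43  35.21 -19.93]  world [-0.38 40.87  7.43]
err 0.0 maxstep [ 6.2  2.4  2.   7.8  3.5 10.6] lo [ -53.  -15.  111.  -39.   29. -138.] hi [ 14.  -5. 120.  34.  50. -29.] end [0.499 0.058 0.359]
```

View pics/s13.png

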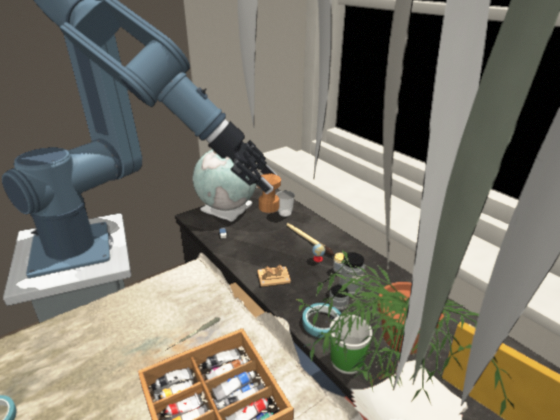

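Emit:
servo_tool(targets="0 -1.4 0 -1.4 0.2 0 0.2;0 -1.4 0 -1.4 0 0 0;0 -1.4 0 -1.4 0 0 0;0 -1.4 0 -1.4 0 0 0;0 0.93 2.2 -0.88 0 0 0;0 0.93 2.2 -0.88 0 0 0;0 0.93 2.2 -0.88 0 0 0;0 0.93 2.2 -0.88 0 0 0;0 0.93 2.2 -0.88 0 0 0;0 0.93 2.2 -0.88 0 0 0;0 0.93 2.2 -0.88 0 0 0;0 0.93 2.2 -0.88 0 0 0;0 0.93 2.2 -0.88 0 0 0;0 0.93 2.2 -0.88 0 0 0;0 0.93 2.2 -0.88 0 0 0;0 0.93 2.2 -0.88 0 0 0;0 0.93 2.2 -0.88 0 0 0;0 0.93 2.2 -0.88 0 0 0;0 0 0 0 0 0 0;0 0 0 0 0 0 0")

```text
time_s: 22.9
eef_pos: [0.5024, 0.0044, 0.3603]
tcp_rot: [179.8, 44.9, 149.8]
wrist_force: [-0.4, -0.3, -2.0]
opening: 0.66
```

Run:
```python
from sim import *
st()
g=json.load(open('g2.json'));c=np.array(g['c'])
R=lean(-30,45,False)
gotoN(R,[.488,.067,.30],c)
T=toolT(); print('neck now',T[:3,:3]@c+T[:3,3],T[:3,:3]@np.array(g['n']))
f=r.grab_frame('wrist');save('w14',f)
print(proj('wrist',[.488,.067,.214],T),proj('wrist',T[:3,:3]@(c+.038*np.array(g['n']))+T[:3,3],T))
f=r.grab_frame('side');crop('s14',f,170,90,120,120,5)
```

```text
t 22.9 q [  3.7 -12.5 112.4 -33.3  45.6 -39.9] p [0.5024 0.0044 0.3603] rot [179.83  44.9  149.75] F [-0.4  -0.28 -1.97] op 0.66
 tcp target [0.4986 0.0609 0.319 ] t 22.9
 rotvec(tool) [-0.01 -0.1  -0.18] | 0.2  shift cm in current axes [5.16 4.68 0.7 ]  in target axes [5.15 4.7  0.69]  world [-0.38  5.65 -4.13]
neck now [0.49180196 0.01062466 0.34135497] [-0.00132281  0.00307917 -0.99999438]
[367.79120861 -12.55109409] [280.3601899  160.81807247]
```

View pics/w14.png

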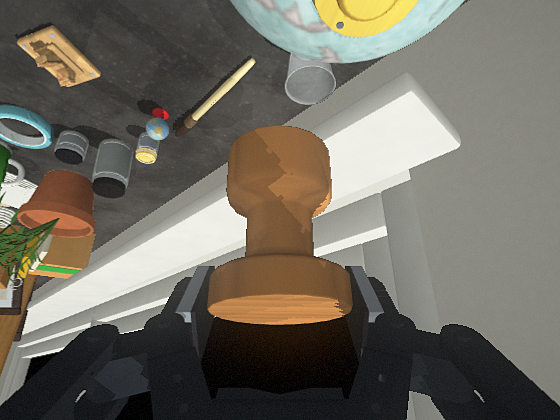

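View pics/s14.png

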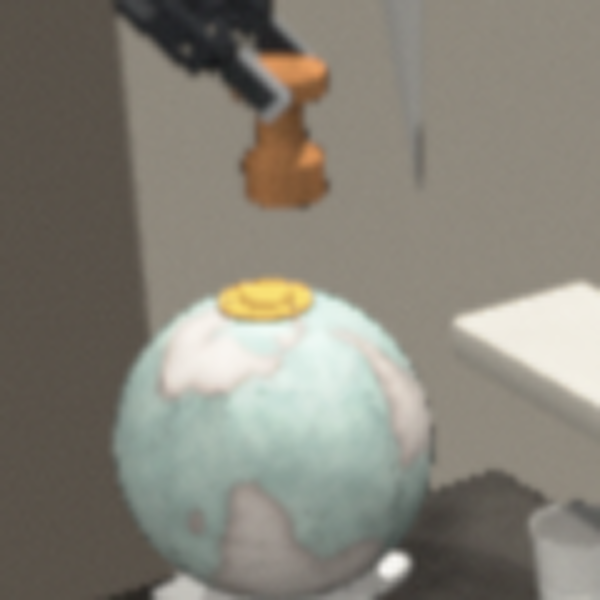

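Emit:
servo_tool(targets="0 0.6 0.78 0 0 -0.1 -0.2;0 0.6 0.78 0 0 0 0;0 0.9 0.78 0.1 0 0 0;0 0.9 0.78 0.2 0 0 0;0 0.9 0.78 0.2 0 0 0;0 0.9 0.78 0.2 0 0 0;0 0.35 0 0 0 0 0;0 0 0 0 0 0 0")

```text
time_s: 23.8
eef_pos: [0.4986, 0.0592, 0.3188]
tcp_rot: [-179.9, 45.0, 149.9]
wrist_force: [0.2, -0.8, -1.6]
opening: 0.662
```

Run:
```python
from sim import *
st()
g=json.load(open('g2.json'));c=np.array(g['c'])
R=lean(-30,45,False)
gotoN(R,[.488,.067,.27],c)
T=toolT(); print('neck now',T[:3,:3]@c+T[:3,3],T[:3,:3]@np.array(g['n']))
f=r.grab_frame('wrist');save('w15',f)
print(proj('wrist',[.488,.067,.214],T),proj('wrist',T[:3,:3]@(c+.038*np.array(g['n']))+T[:3,3],T))
f=r.grab_frame('side');crop('s15',f,170,90,120,120,5)
f=r.grab_frame('top');crop('t15',f,75,170,110,110,5)
```

```text
t 23.8 q [ 14.1  -7.7 114.6 -43.   46.3 -22.7] p [0.4986 0.0592 0.3188] rot [-179.94   44.99  149.95] F [ 0.25 -0.81 -1.56] op 0.662
 tcp target [0.4986 0.0609 0.289 ] t 23.8
 rotvec(tool) [-0.1  -0.01 -0.04] | 0.1  shift cm in current axes [2.17 0.15 2.06]  in target axes [2.17 0.14 2.06]  world [ 0.01  0.16 -2.99]
neck now [0.48794506 0.06536435 0.29985204] [-1.32818399e-03 -1.99927372e-04 -9.99999098e-01]
[282.96264987  88.7980078 ] [280.35628727 160.82302377]
```

View pics/w15.png

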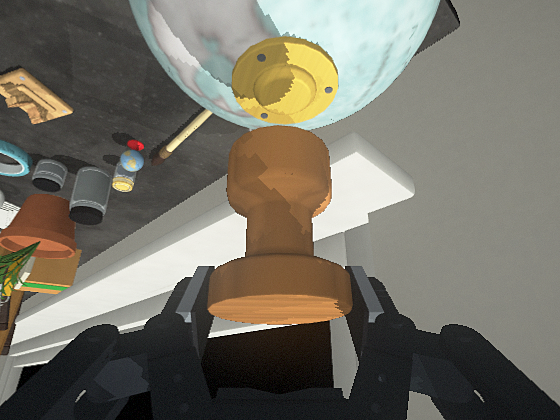

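View pics/s15.png

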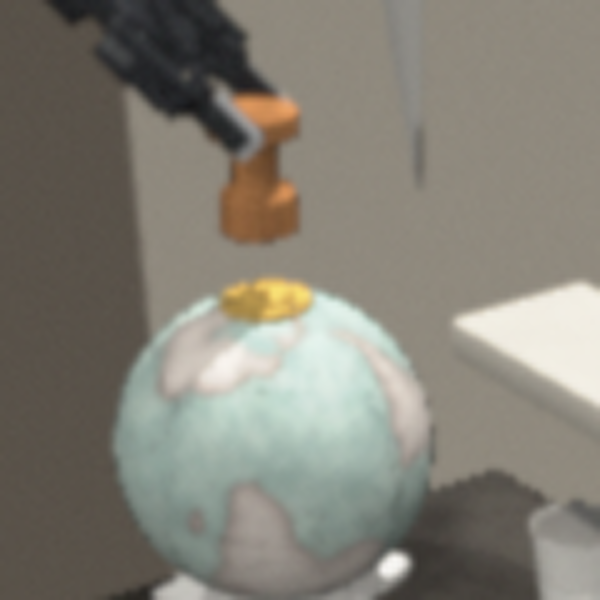

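View pics/t15.png

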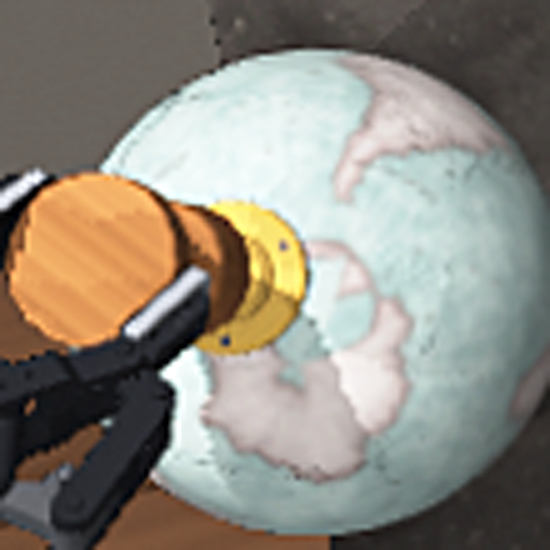

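```bash
cat > plate.py <<'E'
from sim import *
def plate(f,T,cam='wrist'):
    hsv=cv2.cvtColor(f,cv2.COLOR_BGR2HSV); m=((hsv[...,0]>18)&(hsv[...,0]<36)&(hsv[...,1]>120)&(hsv[...,2]>70)).astype(np.uint8)*255
    m[150:]=0; m[:, :200]=0; m[:,370:]=0
    m=cv2.morphologyEx(m,cv2.MORPH_CLOSE,np.ones((5,5)))
    c=max(cv2.findContours(m,cv2.RETR_EXTERNAL,cv2.CHAIN_APPROX_NONE)[0],key=cv2.contourArea)[:,0,:].astype(float)
    P=np.array([onz(cam,p,.214,T) for p in c]); return c,P,m
if __name__=='__main__':
    f=cv2.imread('pics/w15.png'); T=toolT(); c,P,m=plate(f,T)
    print(c.min(0),c.max(0))
    from scipy.optimize import least_squares
    o=T[:3,3]+T[:3,:3]@r.camera_info('wrist')['mount'][:3,3]
    h=P.mean(0)-o; h[2]=0; h/=np.linalg.norm(h)
    for name,sel in (('all',np.ones(len(P),bool)),('far',(P-P.mean(0))@h>0),('far-5mm',(P-P.mean(0))@h>-.008)):
        s=least_squares(lambda x:np.hypot(P[sel,0]-x[0],P[sel,1]-x[1])-.030,[.488,.067],loss='soft_l1',f_scale=.001)
        s2=least_squares(lambda x:np.hypot(P[sel,0]-x[0],P[sel,1]-x[1])-x[2],[.488,.067,.03],loss='soft_l1',f_scale=.001)
        print(name,s.x.round(4),np.sqrt((s.fun**2).mean()).round(5),s2.x.round(4))
    # cup position check: projected cup-end outline
    g=json.load(open('g2.json'));cc=np.array(g['c']);n=np.array(g['n'])
    e1=np.array([0,1,0.]);e2=np.cross(n,e1)
    for a,rad in ((.038,.025),(.016,.025),(-.038,.029),(-.024,.029)):
        print(a,[proj('wrist',T[:3,:3]@(cc+a*n+rad*s*e)+T[:3,3],T).round(0) for e in (e1,e2) for s in (1,-1)])
    cv2.imwrite('pics/m15.png',m)
E
python3 plate.py
```

```text
[232.  36.] [337. 123.]
all [0.4884 0.0684] 0.00059 [0.4884 0.0684 0.03  ]
far [0.4887 0.0682] 0.00049 [0.4897 0.0677 0.0291]
far-5mm [0.4887 0.0682] 0.00057 [0.4895 0.0678 0.0292]
0.038 [array([331., 161.]), array([230., 161.]), array([280., 186.]), array([280., 128.])]
0.016 [array([334., 200.]), array([227., 200.]), array([280., 222.]), array([281., 170.])]
-0.038 [array([353., 319.]), array([208., 319.]), array([280., 329.]), array([281., 303.])]
-0.024 [array([350., 284.]), array([211., 284.]), array([280., 299.]), array([281., 262.])]
```

Run:
```python
from sim import *
g=json.load(open('g2.json'));c=np.array(g['c'])
R=lean(-30,45,False)
gotoN(R,[.4886,.068,.264],c)
T=toolT(); print(T[:3,:3].T@[0,0,-1])
```

```text
tcp target [0.4992 0.0619 0.283 ] t 23.95
 rotvec(tool) [-0.03  0.08 -0.08] | 0.1  shift cm in current axes [2.7  0.21 2.53]  in target axes [2.7  0.21 2.53]  world [ 0.01  0.24 -3.7 ]
[ 7.08136311e-01 -6.41807568e-04  7.06075458e-01]
```

Emit:
servo_tool(targets="0 0.4 0.2 0.3 0 0 0;0 0.5 0 0.5 0 0 0;0 0.5 0 0.5 0 0 0;0 0.5 0 0.5 0 0 0;0 0.4 0 0.4 0 0 0;0 0.3 0 0.2 0 0 0;0 0.1 0 0.1 0 0 0;0 0 0 0 0 0 0;0 0 0 0 0 0 0")

```text
time_s: 24.85
eef_pos: [0.4989, 0.0627, 0.2829]
tcp_rot: [180.0, 45.1, 150.0]
wrist_force: [-0.3, -0.1, -0.5]
opening: 0.659
```

Run:
```python
from plate import *
from scipy.optimize import least_squares
st()
g=json.load(open('g2.json'));c=np.array(g['c'])
R=lean(-30,45,False)
T=toolT()
f=r.grab_frame('wrist');save('w16',f)
print('neck now',(T[:3,:3]@c+T[:3,3]).round(4))
gotoN(R,[.4886,.068,.252],c)
f=r.grab_frame('side');crop('s16',f,190,110,70,60,8)
f=cv2.imread('pics/w16.png');crop('w16c',f,200,60,170,140,4)
```

```text
t 24.85 q [ 14.6  -5.3 118.1 -47.5  42.4 -16.2] p [0.4989 0.0627 0.2829] rot [179.97  45.06 149.97] F [-0.26 -0.08 -0.48] op 0.659
neck now [0.4883 0.0688 0.2639]
 tcp target [0.4992 0.0619 0.271 ] t 24.9
 rotvec(tool) [ 0.02  0.07 -0.02] | 0.1  shift cm in current axes [ 0.8  -0.06  0.89]  in target axes [ 0.8  -0.06  0.89]  world [ 0.03 -0.08 -1.2 ]
```

View pics/w16c.png

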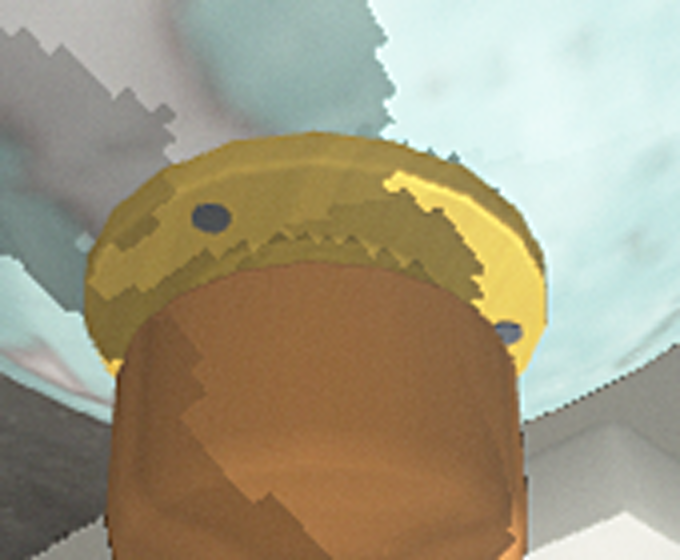

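View pics/s16.png

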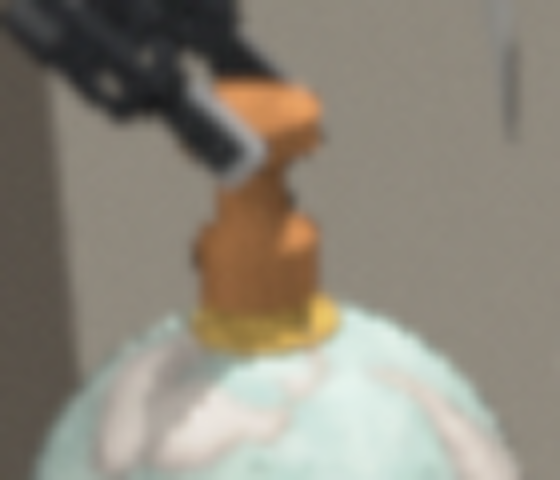

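Run:
```python
from plate import *
g=json.load(open('g2.json'));c=np.array(g['c']);n=np.array(g['n']);T=toolT()
print('plate',proj('side',[.4886,.068,.214]),'mouth',proj('side',T[:3,:3]@(c+.038*n)+T[:3,3]),'cupmid',proj('side',T[:3,:3]@(c+.027*n)+T[:3,3]),'fl',proj('side',T[:3,:3]@(c-.031*n)+T[:3,3]))
f=r.grab_frame('side')
hs=cv2.cvtColor(f,cv2.COLOR_BGR2HSV)
for y in range(139,155):
    row=f[y,205:240].astype(int); print(y,' '.join('%d/%d'%(hs[y,x,0],hs[y,x,1]) for x in range(212,236)))
```

```text
plate [222.18254215 148.66653564] mouth [221.78760181 145.07804453] cupmid [221.55295355 141.82313615] fl [220.27572698 124.1718192 ]
139 20/32 18/37 15/63 14/121 13/145 13/147 13/148 14/148 13/146 13/147 14/147 13/147 14/148 14/147 13/147 13/148 13/146 13/117 17/51 18/32 21/30 19/31 22/32 21/30
140 20/32 17/40 14/89 13/137 13/145 13/145 13/147 13/145 14/145 14/146 14/149 13/147 14/147 14/148 13/147 14/147 14/143 13/110 17/50 22/32 20/32 20/32 20/32 19/31
141 19/31 17/41 14/96 13/144 13/144 13/149 13/148 13/147 14/147 14/149 14/148 14/148 14/145 14/148 14/147 13/147 14/142 13/104 16/47 18/32 19/30 20/32 19/31 21/30
142 19/34 17/40 14/87 14/145 13/146 14/148 14/147 14/147 14/146 13/146 14/147 14/147 13/148 13/144 14/147 13/146 13/142 13/102 17/47 20/32 20/32 19/31 19/30 19/30
143 18/32 18/35 15/69 14/131 13/145 14/147 14/145 14/145 14/147 14/145 14/143 13/144 14/147 14/148 13/145 14/146 13/139 13/99 17/46 20/32 21/31 20/32 20/32 19/31
144 20/32 19/35 16/54 13/113 14/145 14/148 14/146 14/148 13/146 14/149 13/143 14/144 14/148 13/147 14/149 14/145 13/141 13/101 16/44 18/32 21/30 18/32 2
[... 927 characters left out ...]
148 20/145 20/142 20/134 21/141 22/139 21/120 28/50 69/18 78/20 77/21
151 45/16 23/41 20/94 20/133 20/143 21/145 20/146 20/146 20/146 20/146 20/146 20/147 21/146 21/147 20/146 20/139 20/126 20/132 20/129 23/82 44/29 75/20 78/19 77/20
152 23/20 18/32 19/65 20/110 20/131 20/136 20/141 21/142 21/146 21/146 21/144 20/144 20/146 20/144 20/141 20/134 20/125 20/107 22/67 39/30 71/19 78/19 78/19 78/19
153 16/22 16/25 18/39 19/65 20/86 21/95 21/108 21/117 21/123 21/125 21/123 21/121 21/115 21/111 21/94 22/74 20/68 21/49 41/20 70/17 75/18 78/18 77/17 76/19
154 17/24 17/24 20/21 25/22 32/27 33/35 30/38 27/51 25/65 25/60 27/48 28/44 30/39 34/37 38/28 44/21 30/17 20/24 38/13 73/13 77/17 79/17 77/17 76/19
```

Emit:
servo_tool(targets="0 -0.11 0 0.11 0 0 0;0 0.07 0 0.07 0 0 0;0 0.07 0 0.07 0 0 0;0 0.07 0 0.07 0 0 0;0 0.07 0 0.07 0 0 0;0 0.07 0 0.07 0 0 0;0 0.07 0 0.07 0 0 0;0 0 0 0 0 0 0;0 0 0 0 0 0 0")

```text
time_s: 25.9
eef_pos: [0.5001, 0.0619, 0.2766]
tcp_rot: [180.0, 45.0, 150.0]
wrist_force: [0.2, -0.1, -0.6]
opening: 0.661
```

Run:
```python
from plate import *
st();g=json.load(open('g2.json'));c=np.array(g['c']);n=np.array(g['n']);T=toolT(); print((T[:3,:3]@c+T[:3,3]).round(4))
f=r.grab_frame('wrist');crop('w17c',f,200,60,170,140,4)
f=r.grab_frame('side')
s=cv2.cvtColor(f,cv2.COLOR_BGR2HSV)[...,1].astype(float)
def edges(y):
    x=np.arange(205,240);v=s[y,205:240]; on=np.where(v>90)[0]; a,b=on[0],on[-1]
    return x[a]-(v[a]-90)/(v[a]-v[a-1]), x[b]+(v[b]-90)/(v[b]-v[b+1])
for y in range(136,153): a,b=edges(y); print(y,round(a,2),round(b,2),round((a+b)/2,2))
```

```text
t 25.9 q [ 14.4  -4.8 118.6 -48.3  41.6 -15.3] p [0.5001 0.0619 0.2766] rot [180.    45.04 149.99] F [ 0.19 -0.09 -0.64] op 0.661
[0.4895 0.068  0.2576]
136 217.47 225.83 221.65
137 217.54 225.94 221.74
138 217.47 226.73 222.1
139 216.74 228.88 222.81
140 215.51 229.6 222.56
141 214.78 230.04 222.41
142 214.69 230.12 222.41
143 214.74 230.0 222.37
144 214.72 230.08 222.4
145 214.74 230.16 222.45
146 214.73 230.23 222.48
147 214.8 230.61 222.71
148 214.6 231.25 222.93
149 213.96 231.44 222.7
150 213.76 231.43 222.59
151 213.94 230.82 222.38
152 214.52 229.41 221.97
```

View pics/w17c.png

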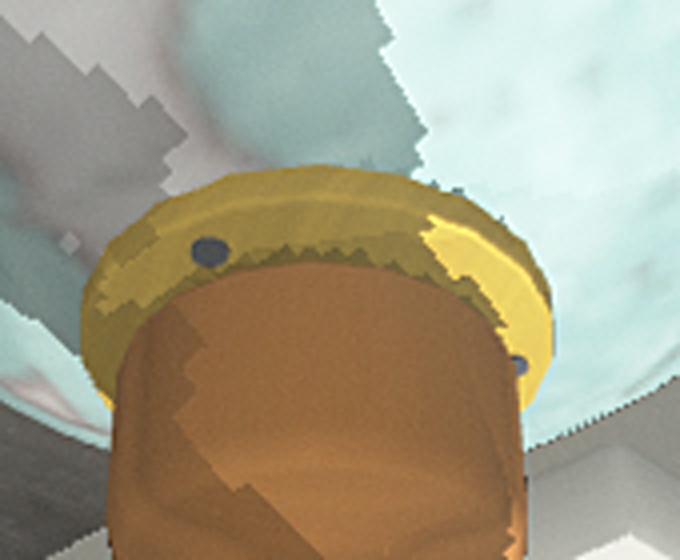

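Emit:
servo_tool(targets="0 0.05 0 0.05 0 0 0;0 0.05 0 0.05 0 0 0;0 0.05 0 0.05 0 0 0;0 0.05 0 0.05 0 0 0;0 0 0 0 0 0 0;0 0 0 0 0 0 0")

```text
time_s: 26.6
eef_pos: [0.5001, 0.0619, 0.2737]
tcp_rot: [180.0, 45.0, 150.0]
wrist_force: [-0.4, 0.3, -1.8]
opening: 0.66
```

Emit:
servo_tool(targets="0 0.04 0 0.04 0 0 0;0 0.04 0 0.04 0 0 0;0 0 0 0 0 0 0;0 0 0 0 0 0 0")

```text
time_s: 27.0
eef_pos: [0.5002, 0.0618, 0.2728]
tcp_rot: [180.0, 45.1, 150.0]
wrist_force: [-0.1, -2.0, 0.5]
opening: 0.659
```

Emit:
servo_tool(targets="0 0.04 0 0.04 0 0 0;0 0.03 0 0.03 0 0 0;0 0 0 0 0 0 0;0 0 0 0 0 0 0")

```text
time_s: 27.4
eef_pos: [0.5006, 0.0616, 0.2727]
tcp_rot: [180.0, 45.1, 150.0]
wrist_force: [-0.6, -1.4, 5.1]
opening: 0.658
```

Run:
```python
from plate import *
st()
f=r.grab_frame('wrist');crop('w18c',f,200,60,170,140,4)
f=r.grab_frame('side');crop('s18',f,190,110,70,60,8)
s=cv2.cvtColor(f,cv2.COLOR_BGR2HSV)[...,1].astype(float)
def edges(y):
    x=np.arange(205,240);v=s[y,205:240]; on=np.where(v>90)[0]; a,b=on[0],on[-1]
    return x[a]-(v[a]-90)/(v[a]-v[a-1]), x[b]+(v[b]-90)/(v[b]-v[b+1])
for y in range(136,153): a,b=edges(y); print(y,round(a,2),round(b,2),round((a+b)/2,2))
```

```text
t 27.4 q [ 14.4  -4.4 119.  -49.   41.1 -14.4] p [0.5006 0.0616 0.2727] rot [179.97  45.14 149.96] F [-0.6  -1.36  5.07] op 0.658
136 221.27 225.82 223.55
137 217.93 225.87 221.9
138 217.66 225.93 221.79
139 217.46 226.57 222.01
140 216.7 228.73 222.71
141 215.53 229.62 222.57
142 214.88 230.09 222.48
143 214.74 230.12 222.43
144 214.69 230.1 222.4
145 214.75 230.18 222.46
146 214.84 230.25 222.54
147 214.85 230.59 222.72
148 214.56 231.23 222.89
149 213.93 231.44 222.68
150 213.72 231.41 222.56
151 213.82 230.77 222.3
152 214.54 229.4 221.97
```

View pics/w18c.png

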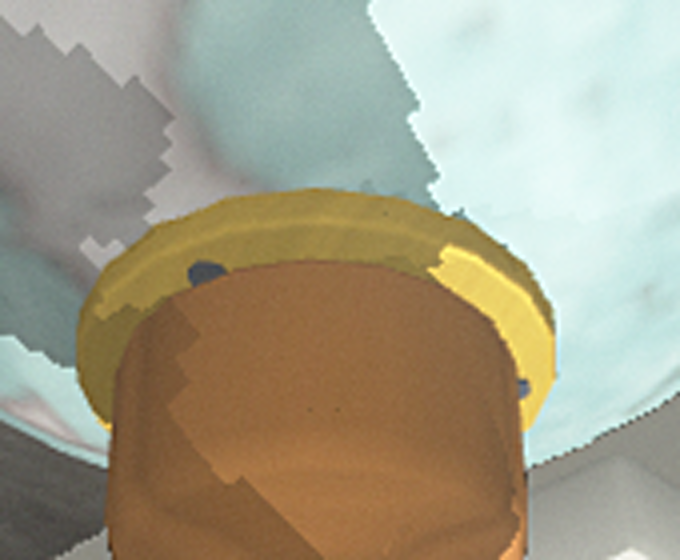

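View pics/s18.png

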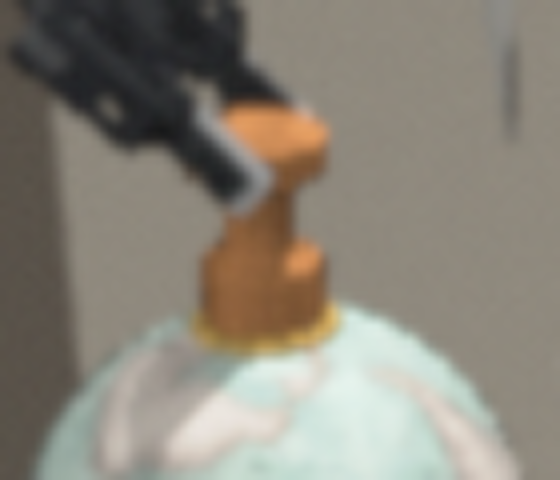

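Emit:
servo_tool(targets="0 0.04 0 0.04 0 0 0;0 0.03 0 0.03 0 0 0;0 0 0 0 0 0 0;0 0 0 0 0 0 0")

```text
time_s: 27.9
eef_pos: [0.5009, 0.0615, 0.2726]
tcp_rot: [179.9, 45.2, 149.9]
wrist_force: [-2.8, -3.2, 9.4]
opening: 0.661
```

Run:
```python
from plate import *
st();T=toolT()
f=r.grab_frame('wrist');save('w19',f);crop('w19c',f,200,90,160,80,5)
f=r.grab_frame('top');crop('t19',f,75,170,110,110,5)
g=json.load(open('g2.json'));c=np.array(g['c']);n=np.array(g['n']); print((T[:3,:3]@c+T[:3,3]).round(4),T[:3,:3]@n)
```

```text
t 27.9 q [ 14.4  -4.4 119.1 -49.2  41.  -14.2] p [0.5009 0.0615 0.2726] rot [179.94  45.22 149.93] F [-2.79 -3.23  9.43] op 0.661
[0.4903 0.0676 0.2536] [ 2.88099237e-03 -8.47108254e-04 -9.99995491e-01]
```

View pics/w19c.png

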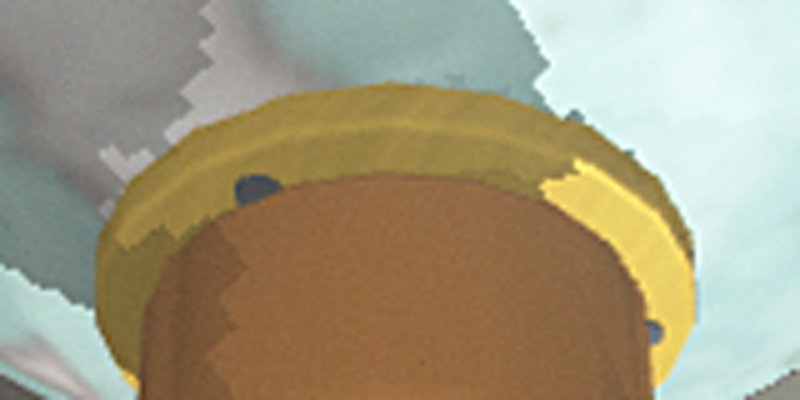

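View pics/t19.png

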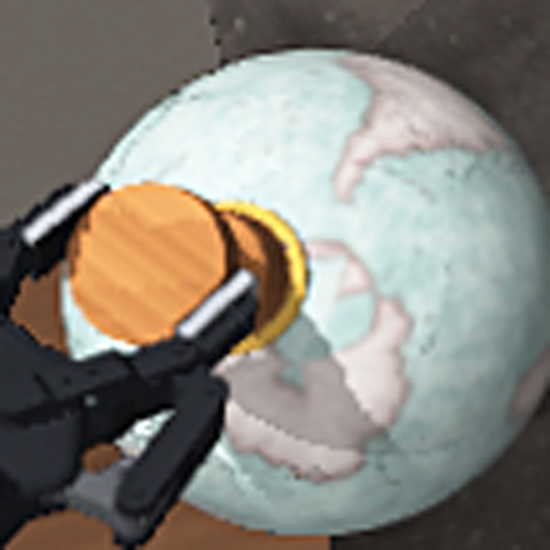

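Run:
```python
from plate import *
T=toolT(); h=np.array([np.cos(np.radians(-30)),np.sin(np.radians(-30)),0])
a=onz('wrist',(279.5,114),.214,T); b=onz('wrist',(279.5,124.6),.214,T); print('near annulus mm',(b-a)@h*1000)
o,vv=ray('wrist',(279.5,124.6),T); print('slope',vv@h/vv[2])
# left/right annulus at y = 150 (crop y 300): plate 97..695 ; cup 142..650
for y,xs in ((150,(97,142,650,695)),):
    P=[onz('wrist',(200+x/5,y),.214,T) for x in xs]; t=np.array([-h[1],h[0],0]); print([round(p@t*1000,1) for p in P])
print('plate near edge h',a@h*1000-np.array([.4887,.0682,0])@h*1000)
```

```text
near annulus mm 6.6746042560003565
slope -1.1826791651103783
[np.float64(274.3), np.float64(278.6), np.float64(327.6), np.float64(332.0)]
plate near edge h -30.08021773409189
```

Emit:
servo_tool(targets="0 -0.04 0 -0.04 0 0 0;0 0 0 0 0 0 0;68 0 0 0 0 0 0;70 0 0 0 0 0 0;72 0 0 0 0 0 0;74 0 0 0 0 0 0;76 0 0 0 0 0 0;78 0 0 0 0 0 0;80 0 0 0 0 0 0;82 0 0 0 0 0 0;82 0 0 0 0 0 0")

```text
time_s: 29.1
eef_pos: [0.5001, 0.0618, 0.2712]
tcp_rot: [180.0, 45.0, 150.0]
wrist_force: [0.1, -0.4, 0.5]
opening: 0.82
```

Run:
```python
from plate import *
st()
f=r.grab_frame('wrist');save('w20',f)
f=r.grab_frame('side');crop('s20',f,190,110,70,60,8)
s=cv2.cvtColor(f,cv2.COLOR_BGR2HSV)[...,1].astype(float)
def edges(y):
    x=np.arange(205,240);v=s[y,205:240]; on=np.where(v>90)[0]; a,b=on[0],on[-1]
    return x[a]-(v[a]-90)/(v[a]-v[a-1]), x[b]+(v[b]-90)/(v[b]-v[b+1])
for y in range(136,153): a,b=edges(y); print(y,round(a,2),round(b,2),round((a+b)/2,2))
```

```text
t 29.1 q [ 14.4  -4.4 119.1 -49.   41.  -14.3] p [0.5001 0.0618 0.2712] rot [179.99  45.04 149.98] F [ 0.14 -0.38  0.52] op 0.82
136 219.67 225.86 222.76
137 218.52 225.85 222.18
138 217.8 225.92 221.86
139 217.48 226.41 221.95
140 216.68 228.61 222.64
141 215.55 229.61 222.58
142 215.0 230.11 222.55
143 214.79 230.27 222.53
144 214.75 230.21 222.48
145 214.85 230.15 222.5
146 214.88 230.21 222.55
147 214.79 230.47 222.63
148 214.53 231.12 222.83
149 213.87 231.4 222.63
150 213.69 231.4 222.55
151 213.81 230.77 222.29
152 214.56 229.38 221.97
```

View pics/w20.png

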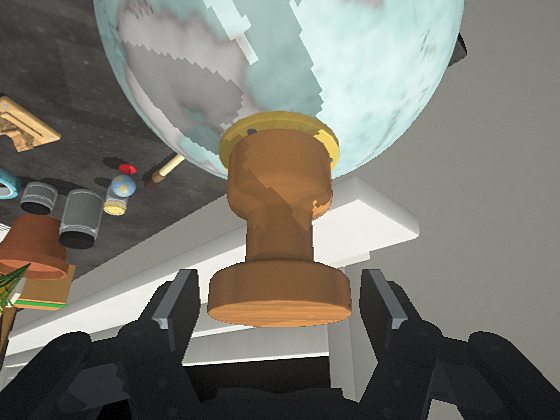

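View pics/s20.png

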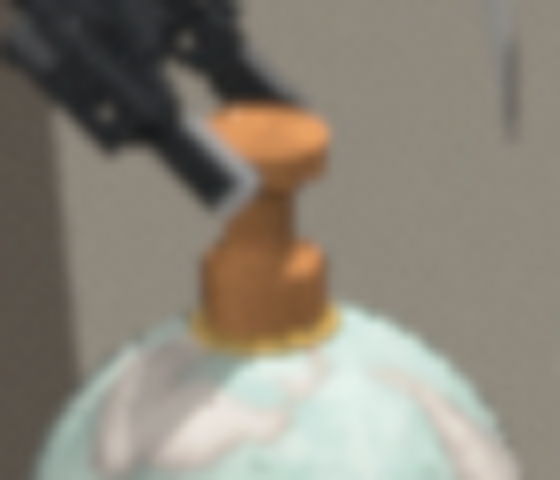

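Emit:
servo_tool(targets="95 0 0 0 0 0 0;95 0 0 0 0 0 0;95 0 0 -0.5 0 0 0;95 0 0 -1 0 0 0;95 0 0 -1.5 0 0 0;95 0 0 -2 0 0 0;95 0 0 -2.5 0 0 0;95 0 0 -2.5 0 0 0;95 0 0 -2.5 0 0 0;95 0 0 -1.5 0 0 0;95 0 0 0 0 0 0;95 0 0 0 0 0 0")

```text
time_s: 30.4
eef_pos: [0.4141, 0.1117, 0.3703]
tcp_rot: [179.9, 45.0, 150.0]
wrist_force: [-0.3, 0.3, -0.4]
opening: 0.951
```

Run:
```python
from plate import *
st()
f=r.grab_frame('wrist');save('w21',f);T=toolT()
f=r.grab_frame('side');save('s21f',f);crop('s21',f,190,110,70,60,8)
f=r.grab_frame('top');save('t21f',f);crop('t21',f,75,170,110,110,5)
for d,rr,z in ((0,0,.214),(0,0,.29)): print(proj('wrist',[.489,.068,z],T),proj('top',[.489,.068,z]))
```

```text
t 30.4 q [ 29.2 -13.6 111.8 -43.2  62.5 -16.9] p [0.4141 0.1117 0.3703] rot [179.93  45.05 150.01] F [-0.31  0.26 -0.37] op 0.951
[279.83701157 132.17650514] [120.78698073 225.03588563]
[279.87237402 209.6801695 ] [104.065254   222.57845472]
```

View pics/w21.png

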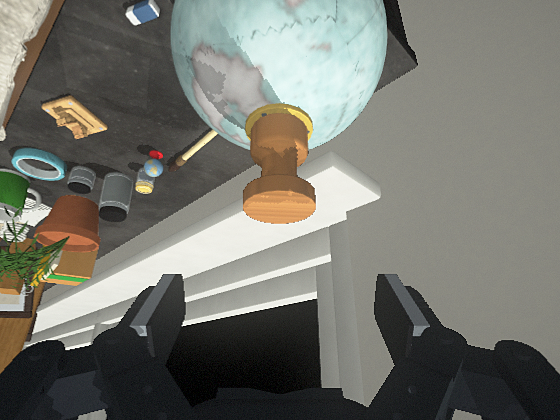

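View pics/t21f.png

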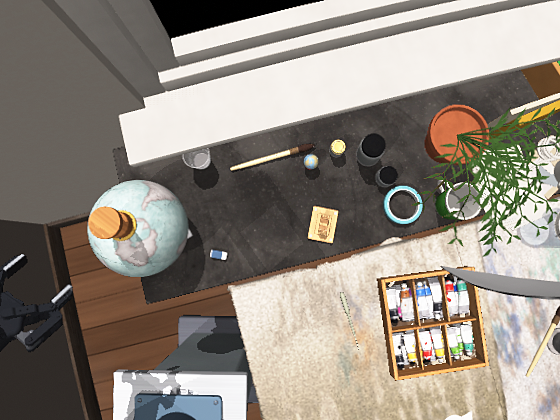

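View pics/s21.png

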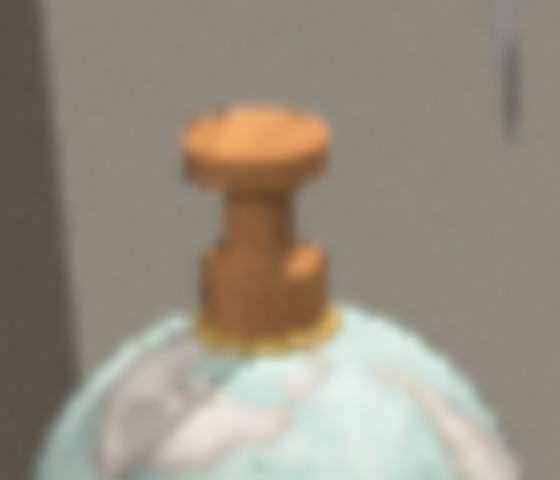

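Run:
```python
from plate import *
T=toolT()
t=cv2.imread('pics/t21f.png');crop('t22',t,80,195,70,60,8)
s=cv2.imread('pics/s21f.png');hs=cv2.cvtColor(s,cv2.COLOR_BGR2HSV)
sat=hs[...,1].astype(float)
for y in range(120,152):
    x=np.arange(205,245);v=sat[y,205:245]; on=np.where(v>90)[0]
    if len(on)>1:
        a,b=on[0],on[-1]; ea=x[a]-(v[a]-90)/(v[a]-v[a-1]);eb=x[b]+(v[b]-90)/(v[b]-v[b+1]); print(y,round((ea+eb)/2,2),round(eb-ea,2),end='; ')
print()
for z in (.214,.219,.225,.236,.255,.276,.290): print(z,proj('side',[.489,.068,z]).round(2),end=' ')
w=cv2.imread('pics/w21.png');crop('w22',w,225,90,110,140,5)
for z in (.214,.290):
  for d in ((.025 if z<.25 else .029),):
    hh=np.array([.866,-.5,0]);tt=np.array([.5,.866,0]); print(z,[proj('wrist',np.array([.4887,.0682,z])+d*k,T).round(1) for k in (hh,-hh,tt,-tt)])
```

```text
123 222.22 6.05; 124 221.86 13.57; 125 221.59 17.01; 126 221.48 18.17; 127 221.41 18.34; 128 221.36 18.04; 129 221.36 17.66; 130 221.35 17.42; 131 221.27 16.71; 132 220.94 14.12; 133 221.23 10.7; 134 221.83 8.42; 135 221.78 8.1; 136 221.79 8.26; 137 221.79 8.3; 138 221.78 8.35; 139 221.93 8.9; 140 222.64 11.92; 141 222.56 14.13; 142 222.49 15.29; 143 222.49 15.57; 144 222.46 15.5; 145 222.51 15.44; 146 222.5 15.4; 147 222.64 15.74; 148 222.87 16.56; 149 222.78 17.26; 150 222.68 17.4; 151 222.38 16.86; 
0.214 [222.3  148.65] 0.219 [222.2  147.19] 0.225 [222.07 145.42] 0.236 [221.84 142.17] 0.255 [221.44 136.48] 0.276 [220.98 130.09] 0.29 [220.67 125.77] 0.214 [array([280.4, 149.5]), array([280.5, 112.2]), array([309.1, 132.2]), array([251.8, 132.2])]
0.29 [array([280.4, 225.3]), array([280.5, 191.3]), array([317.9, 209.9]), array([243.1, 209.9])]
```

View pics/t22.png

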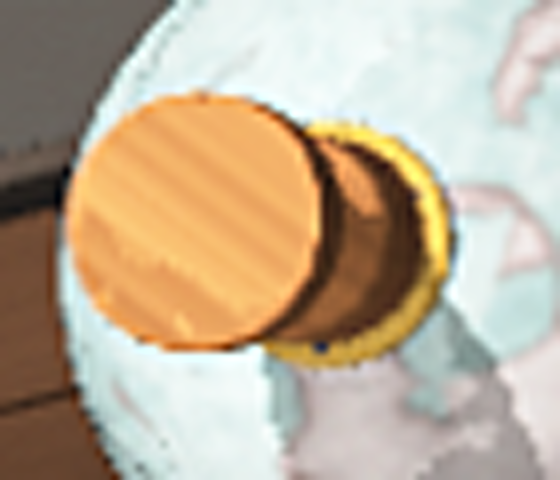

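View pics/w22.png

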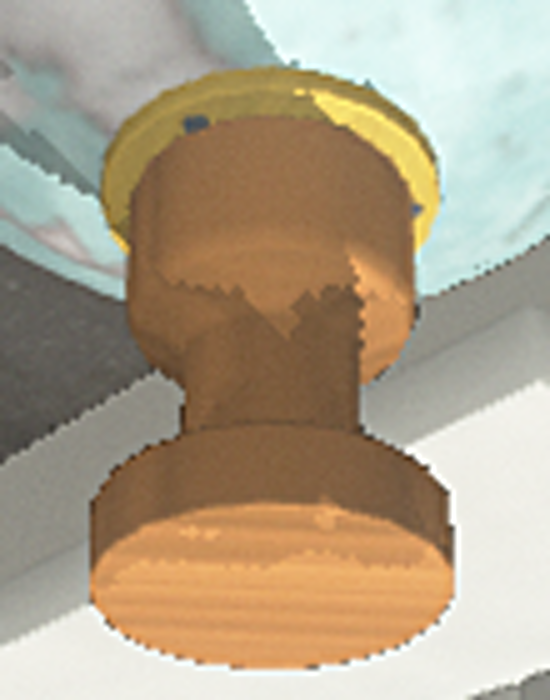

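Run:
```python
from h import *
a=cv2.imread('pics/top0.png').astype(int);b=cv2.imread('pics/t21f.png').astype(int)
for n,(x,y) in {'eraser':(218,255),'cup':(198,158),'brush':(272,158),'toy':(311,161),'small':(338,147),'pig':(372,150),'ink':(387,176),'tape':(403,204)}.items():
    print(n,np.abs(a-b)[y-14:y+14,x-14:x+14].mean().round(2),end=' ')
st(); print(r.close_job())
```

```text
eraser 4.22 cup 0.58 brush 3.49 toy 1.01 small 0.61 pig 1.87 ink 3.88 tape 10.98 t 30.55 q [ 29.1 -13.5 111.9 -43.2  62.5 -16.9] p [0.4142 0.111  0.3692] rot [-179.9    44.99  150.03] F [ 0.41 -0.45 -0.49] op 0.948
the job is handed in; nothing more can be done
None
```

Run:
```python
import cv2,numpy as np
for n in ('top0','t9','t21f'):
    f=cv2.imread(f'pics/{n}.png'); h=cv2.cvtColor(f,cv2.COLOR_BGR2HSV)
    m=((h[...,0]>85)&(h[...,0]<110)&(h[...,1]>90)&(h[...,2]>60)).astype(np.uint8); m[:, :375]=0;m[:,430:]=0;m[:175]=0;m[235:]=0
    y,x=np.where(m); print(n,len(x),x.min(),x.max(),y.min(),y.max(),f[180:190,395:405].mean((0,1)))
```

```text
top0 300 383 422 186 223 [120.77 119.05  97.7 ]
t9 226 383 422 186 223 [130.7  130.41 109.07]
t21f 250 383 422 186 223 [129.76 129.28 107.75]
```

I laid the neck on its side in the V-rest and let go. I then took it up by the flange and set it upside down on the brass plate, with the cup end around the boss. I handed the job in at about 30.5 s, with the gripper open and clear of everything.

**Last checks:**
- **Neck on the plate:** the final pictures show it upright and centred on the plate, to within about 1 mm and less than 1° of tilt. Pressing it down met a firm stop at about 10 N, and it did not shift when released.
- **Other things:** a top-view comparison showed no bystander visibly moved. The tape roll's patch differed most, but its pixel outline was the same before and after, so that is a change of lighting.

**One disagreement:** while I still held the neck, the arm's reading put its rim about 1.5 mm above the plate. The wrist picture's near-edge gap also read 6.7 mm where I expected 5 mm. The side view, and the pictures after letting go, showed no tilt and no offset. I put the difference down to my estimate of where the neck sat in the grip and to camera calibration, and did not confirm it further.

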